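# Pile two packing rings on the gauge anvil and hold the spring slide at its mark

### The job

Stack the two grey steel packing rings squarely on the round bare-metal anvil of the blue gauge station, lying flat with their rims flush with each other and centred on the anvil. Then, with the pile left standing undisturbed, pull the station's spring-return slide out by its black upright grip, bringing the gauge bar over the pile, until its pointer is level with the red mark clip, and keep it there: finish while still holding the grip with the pointer at the mark. Leave the loose hex bolt, collar nut and small silver cap where they are.

Things in the scene. Friction and masses are not known exactly. Their poses are not given: they have to be found in the camera images.
- station: Fixed gauge station: blue base plate 200 x 178 x 12 mm on the bench. Its own -x side is its front, roughly facing the robot. Origin at the underside, 10 mm behind (+x) and 11 mm left (+y) of the plate's centre; z up. The anvil is on the left half (y = +42 mm), the spring-return slide on a rail on the right half (y = -50 mm), a white scale with black ticks along the right edge.
- seat (a point): Centre of the top face of the bare-metal round anvil: 58 mm in diameter, standing 6 mm proud of the base plate, top 18 mm above the bench. Axes as the station's. Two piled rings reach 24 mm above it; the gauge bar's underside passes 28 mm above it.
- slide (a joint): Travel of the slide in m: 0 at rest (far back), growing as it is pulled towards the station's front (-x), hard stop at 0.095. The spring pulls it back to +x with about 5 N at 0 and 80 N/m more as it comes out (about 11 N at 0.075). Let go, it runs back to 0.
- grip (a point): Where to grip the slide: the middle of the black upright grip, 18 mm (station x) by 24 mm (y), 84 mm above the bench. The grip's top is 17 mm above this point (plus a 3 mm stud), its foot 25 mm below, on a 30 x 30 mm neck and the aluminium slide block (46 x 36 mm). Axes as the station's; moves with the slide.
- bar (a point): Middle of the underside of the steel gauge bar, straight left of the grip: 14 mm wide (x), 10 mm thick, underside 46 mm above the bench, reaching 128 mm from the grip to the station's +y. It moves with the slide. At rest it lies 62 mm behind the anvil's centre, so the anvil is open from above.
- pointer (a point): Tip line of the small black pointer on the right side of the slide block, 21 mm above the bench; moves with the slide, at the same station x as the grip's centre.
- mark_line (a point): Middle of the red mark clip's thin blade (3 mm thick along x, 12 mm long along y, 10 mm high) on the right edge of the white scale, 50 to 78 mm ahead (station -x) of the pointer's rest place. The slide is at the mark when the pointer and this point have the same x in the station's frame. Axes as the station's. Fixed to the scale, about 8 mm right of the pointer's tip.
- ring_a: Grey steel packing ring, outside 56 mm, bore about 26 mm, 12 mm thick, 0.1 kg, lying flat on the bench. Origin at the centre of its underside, z up. Either ring may be the lower one.
- ring_b: The second, identical grey steel packing ring. The rings lie along the front of the bench, left of the station; rods and tools lie on the bench behind them, so take them with the fingers closing along the bench (world y).
- bolt: Bystander: grey hex bolt 56 x 22 x 20 mm lying on the bench; leave it alone.
- small_cap: Bystander: small silver turned cap, 68 mm across, 20 mm high; leave it alone.
- nut: Bystander: brownish hexagonal collar nut 29 x 33 x 18 mm; leave it alone.

How it is judged:
By the outcome, as a careful person would: the job done as asked, in the order asked, and still so for the second after the job is handed in, while the arm keeps its last pose, push and grip.
It also fails if it takes over 72 s, if anything falls off the work surface, if the arm or the gripper's body presses on something with over 40 N, if the wrist force passes 120 N, or if a joint passes its speed limit or range.

### The arm

A 6-joint arm with a two-finger parallel gripper is mounted at the origin on a cart in front of the work surface, level with it; the furniture and walls round the work are solid. World frame = base frame: x ahead of the robot, y to its left, z up, the work surface at z = 0. Lengths are in m, angles in degrees, forces in N, time in s.
With the tool pointing down it reaches from about 0.3 to 0.85 m from the base axis. Payload 5.4 kg.
Tool frame: the origin (TCP) lies between the finger pads, 19 mm behind the fingertips; this is the grasp point; z points along the fingers, y is the line along which they close (so a half turn about z gives the same grasp; the last joint's range is limited). The gripper opens to 85 mm and grips with 20 to 120 N. Pads are 22 mm wide; open, the fingers measure 114 mm over their backs; the gripper's body (76 mm by 85 mm) begins 54 mm behind the grasp point. The pads swing forward as they close: fully open they stand 13 mm farther back than shut.
Start: joints at [56.889, 9.076, 91.501, -0, 79.423, -12.038], TCP at [0.207, 0.537, 0.25] pointing down, gripper open.
Joint ranges: [-166.64, 166.64], [-54.1, 131.32], [10.49, 154.53], [-73.88, 253.88], [9.74, 151.15], [-171.62, 171.62]. Speed limits (degrees/s): [147.25, 147.25, 180, 180, 180, 180].

### API

Orientations are given as a 3x3 rotation matrix whose columns are the frame's x, y, z axes.
In Python, from rig import state, capture, order gives the robot as it stands. The module is installed in compiled form; this text tells all that it offers.
- The arm moves only by the tool send_rows, never from a script. Its argument "increments" is a list of rows, each an object of numbers: "wx", "wy", "wz": the turn, a rotation vector about the tool's x, y, z in rad; "dx", "dy", "dz": the shift along the tool's x, y, z in m; "claw": the finger opening in m, from 0 to 0.0854. In form: [{"wx": .., "wy": .., "wz": .., "dx": .., "dy": .., "dz": .., "claw": ..}, ...]. A call has 1 to 12 rows; each row shifts and turns the commanded pose from where the row before left it, along the tool's axes as they then stand; what a row does not reach is not made up. A row lasts 1/8 s, in which the tool goes at most 62.5 mm and 10.7 degrees, less where a joint would pass 70% of its speed; a pose out of reach is approached as far as the arm can. A call is refused whole if a number of a shift passes 0.0625 or a number of a turn 0.188, either way. A call with a gripper value outside its range is refused whole. The fingers move at their own pace and stop on an object; "squeeze" is the grip in N (left out, the last holds). Time passes only in rows, so rows that do not move let the fingers close. It gives the time, the measured TCP pose, the force, the opening and the grip force at its end, in the units of the state.
- state(): the state, without advancing time (a new reading comes with each control period).
- capture(name): name is "side" or "top" or "wrist"; returns a dict with "image" (384x512x3 uint8, red, green, blue), "vertical_fov" (degrees; the focal length in pixels is half the picture's height over the tangent of half this angle, whatever the lens; pixels are square), "cx", "cy" (the principal point, pixels), "world_from_camera" (4x4, takes a point from camera to world coordinates). Camera axes: x right, y up, looking along -z (the intrinsics and any distortion apply to the point x, -y, -z); pixel columns grow to the right and rows downward; lengths in m; the calibration is good to about 2 mm. A picture is of the moment at which its call begins. There is no depth.
- order.hand_in(): hands the job in; it is judged then, once.
The state is a dict: "clock": time; "joints": joint angles; "joint_vel": joint speeds; "tau": joint torques, N m; "tcp_pos": TCP position; "tool_rot": TCP orientation; "wrist_force": force on the tool from outside, world axes, zero at the start; "wrist_torque": the same for the moment, N m; "width": finger opening in m; "grip_force": force on a finger pad.
Only numpy, scipy, OpenCV 4.12 (cv2) and the standard library are available. Lean on these libraries where they do the work, as an engineer would, in place of code of your own. Each camera call takes 0.05 s, during which the arm holds its last target. There are 200 camera calls.

## Working session

There is one attempt and no reset: what is moved stays moved. The work goes in short steps, Python scripts to look and compute and a tool call to move; the robot and the scene stay as the last step left them, time stands still between calls to the robot, and variables do not carry over. Pictures are saved under pics/ and viewed, at most 10 in all, crops included, and the job is handed in when it is done.

Besides the shell and the picture viewer there is one more tool, called after "Call:" as name(argument=value, ...) on one line, values as JSON. send_rows: Moves the arm, as the interface text tells. Its arguments: {"type":"object","properties":{"increments":{"type":"array"},"squeeze":{"type":"number"}},"required":["increments"]}

```bash
mkdir -p pics
python3 - <<'E'
from rig import state,capture
import cv2,numpy as np
s=state()
for k in s: print(k,np.round(s[k],4).tolist())
ims=[]
for n in ("side","top","wrist"):
    c=capture(n); np.savez(f"pics/{n}0.npz",**{k:np.array(v) for k,v in c.items()})
    print(n,[k for k in c],c["vertical_fov"],c["cx"],c["cy"],np.round(c["world_from_camera"],4).tolist())
    cv2.imwrite(f"pics/{n}0.png",cv2.resize(c["image"][:,:,::-1],(800,600)))
E
```

```text
clock 0.0
joints [56.8877, 9.1138, 91.5742, 0.0005, 79.4237, -12.0381]
joint_vel [0.0051, -0.112, 0.0321, 0.0295, 0.0326, -0.0089]
tau [0.0004, -39.6002, -33.1429, -0.0002, 0.0084, -0.0]
tcp_pos [0.2065, 0.536, 0.249]
tool_rot [[-0.9331, 0.3596, -0.0011], [0.3596, 0.9331, -0.0016], [0.0004, -0.0019, -1.0]]
wrist_force [-0.4396, -0.0525, 0.4487]
wrist_torque [0.0152, 0.028, -0.014]
grip_force 0.0
width 0.0854
side ['image', 'vertical_fov', 'cx', 'cy', 'world_from_camera'] 56.871049959347374 250.13468679518243 189.08380501213574 [[-0.9925, 0.0279, -0.1188, 0.4729], [-0.1211, -0.3423, 0.9317, 1.0511], [-0.0147, 0.9392, 0.3432, 0.4406], [0.0, 0.0, 0.0, 1.0]]
top ['image', 'vertical_fov', 'cx', 'cy', 'world_from_camera'] 47.11097406277237 262.3631384022278 191.3067593916045 [[0.018, 0.9849, -0.1721, 0.3788], [-0.9994, 0.0129, -0.0309, 0.0819], [-0.0282, 0.1725, 0.9846, 1.2709], [0.0, 0.0, 0.0, 1.0]]
wrist ['image', 'vertical_fov', 'cx', 'cy', 'world_from_camera'] 60.712322611588334 255.36217743725223 191.25094284075485 [[0.3606, -0.8951, -0.2622, 0.1383], [0.9327, 0.3454, 0.1037, 0.5625], [-0.0023, -0.2819, 0.9594, 0.3731], [0.0, 0.0, 0.0, 1.0]]
```

View pics/top0.png

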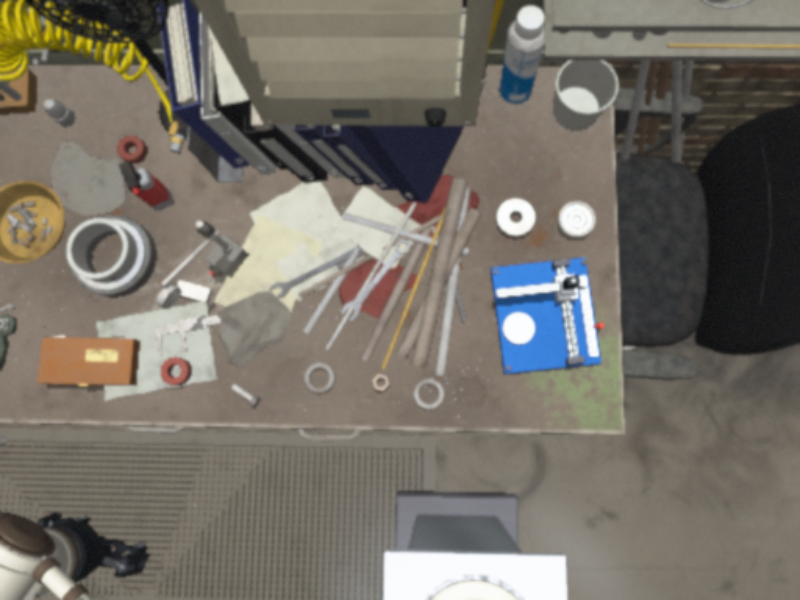

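View pics/side0.png

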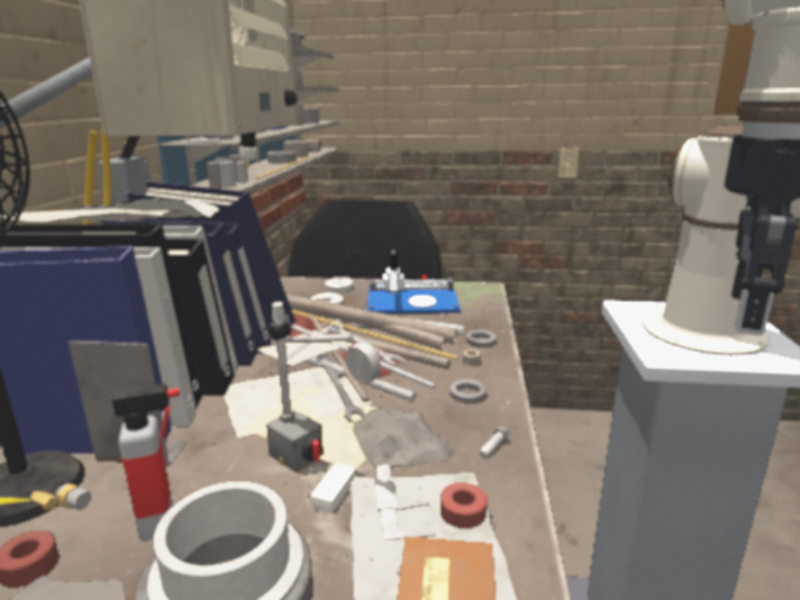

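The top view (800×600) shows the rings at about (319,377) and (429,393), the station with its white anvil at (519,328), the grip at (571,285) and the red clip at (600,325). The side view agrees: rings at (481,338) and (467,390), station at (412,300).

```bash
cat > h.py <<'E'
import numpy as np,cv2
def load(n): return dict(np.load(n))
def ray(c,uv):
    M=np.array(c["world_from_camera"]);f=192/np.tan(np.radians(float(c["vertical_fov"]))/2)
    d=np.array([(uv[0]-float(c["cx"]))/f,-(uv[1]-float(c["cy"]))/f,-1.])
    return M[:3,3],M[:3,:3]@d
def plane(c,uv,z):
    o,d=ray(c,uv); return o+d*(z-o[2])/d[2]
def proj(c,p):
    M=np.array(c["world_from_camera"]);f=192/np.tan(np.radians(float(c["vertical_fov"]))/2)
    q=M[:3,:3].T@(np.array(p)-M[:3,3]); return np.array([float(c["cx"])-f*q[0]/q[2],float(c["cy"])+f*q[1]/q[2]])
def snap(name,tag):
    from rig import capture
    c=capture(name); np.savez(f"pics/{tag}.npz",**{k:np.array(v) for k,v in c.items()}); return load(f"pics/{tag}.npz")
E
python3 - <<'E'
from h import *
c=load("pics/top0.npz"); im=c["image"]
hsv=cv2.cvtColor(im,cv2.COLOR_RGB2HSV)
for n,uv in (("ringL",(319,377)),("ringR",(429,393))): print(n,plane(c,np.array(uv)*.64,.012).round(4))
b=((hsv[...,0]>100)&(hsv[...,0]<120)&(hsv[...,1]>150)&(hsv[...,2]>120)).astype(np.uint8)
b[:,:300]=0;b[:150]=0
cs,_=cv2.findContours(b,cv2.RETR_EXTERNAL,cv2.CHAIN_APPROX_NONE)
k=np.vstack([x for x in cs if cv2.contourArea(x)>30]); r=cv2.minAreaRect(k);P=cv2.boxPoints(r)
W=[plane(c,p,.012) for p in P]; print(np.round(W,4).tolist(),[np.linalg.norm(W[i]-W[i-1]).round(4) for i in range(4)])
w=(hsv[...,1]<40)&(hsv[...,2]>200)
n,l,st,ce=cv2.connectedComponentsWithStats(w.astype(np.uint8))
for i in range(1,n):
    if st[i,4]>30 and 300<ce[i,0]<400 and 120<ce[i,1]<245: print(st[i],plane(c,ce[i],.018).round(4))
red=((hsv[...,0]<8)|(hsv[...,0]>172))&(hsv[...,1]>150)&(hsv[...,2]>100)
red[:,:370]=0; red[:,395:]=0; red[:195]=0;red[225:]=0
ys,xs=np.nonzero(red); print("red",len(xs),xs.mean(),ys.mean(),plane(c,(xs.mean(),ys.mean()),.025).round(4))
print(im[236:248,196:214].mean(2).astype(int))
cw=load("pics/wrist0.npz")["world_from_camera"]
from rig import state
s=state();T=np.eye(4);T[:3,:3]=s["tool_rot"];T[:3,3]=s["tcp_pos"];print((np.linalg.inv(T)@cw).round(4))
cv2.imwrite("pics/crop.png",cv2.resize(im[140:260,180:400,::-1],(792,432),interpolation=cv2.INTER_CUBIC))
E
```

```text
ringL [0.4517 0.2852 0.012 ]
ringR [0.4261 0.0837 0.012 ]
[[0.6593, -0.0273, 0.012], [0.6858, -0.2029, 0.012], [0.4866, -0.2239, 0.012], [0.4608, -0.053, 0.012]] [np.float64(0.2003), np.float64(0.1776), np.float64(0.2003), np.float64(0.1728)]
[318 127  25  23 394] [ 0.759  -0.0741  0.018 ]
[358 130  23  20 360] [ 0.756  -0.1879  0.018 ]
[318 171  48  19 239] [ 0.6247 -0.1089  0.018 ]
[371 176  12  52 270] [ 0.5689 -0.2044  0.018 ]
[361 199   9  29  89] [ 0.5358 -0.1736  0.018 ]
[322 200  20  20 313] [ 0.5472 -0.0774  0.018 ]
red 10 383.8 208.0 [ 0.5531 -0.2239  0.025 ]
[[141 161 167 159 138 114 102 102 100 104 106 116 135 159 167 160 138 124]
 [157 168 162 137 114 103 103 112 115 115 111 106 113 138 162 167 148 129]
 [164 168 146 119 112 116 117 119 118 121 119 116 114 124 150 169 162 135]
 [166 158 129 109 118 122 122 122 122 121 121 120 118 122 139 167 168 144]
 [166 150 117 110 117 120 119 120 121 120 119 121 119 123 136 164 172 149]
 [165 148 115 114 119 119 118 120 120 118 120 119 120 122 138 162 172 153]
 [165 150 117 115 118 118 118 120 120 118 117 117 120 122 139 164 170 149]
 [163 151 119 111 118 118 117 119 118 118 117 119 120 125 147 168 167 143]
 [158 151 123 112 116 118 120 118 118 117 117 118 120 130 154 170 159 131]
 [147 150 138 123 121 117 120 119 118 118 119 118 124 142 163 168 147 121]
 [138 150 150 139 125 119 117 120 118 121 121 123 137 155 164 158 132 115]
 [129 144 154 152 142 129 120 123 124 127 127 136 145 157 156 140 115 114]]
[[-1.100e-03  9.593e-01  2.822e-01  7.320e-02]
 [ 1.000e+00  8.000e-04  1.100e-03 -1.000e-04]
 [ 8.000e-04  2.822e-01 -9.593e-01 -1.238e-01]
 [ 0.000e+00  0.000e+00  0.000e+00  1.000e+00]]
```

View pics/crop.png

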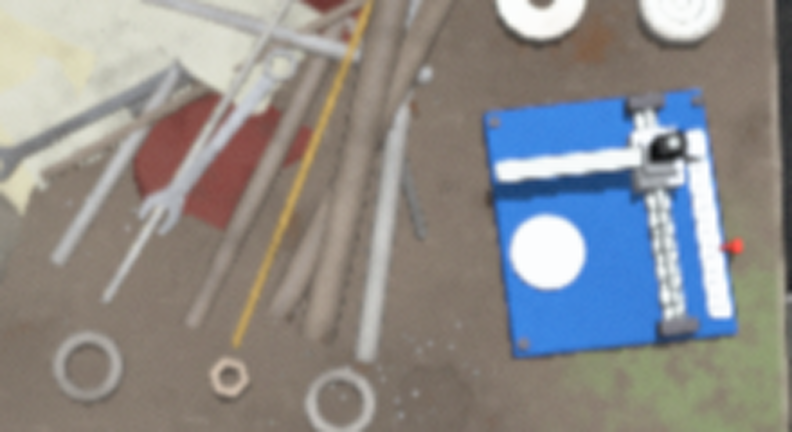

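The crop confirms it: the bar lies behind the anvil, the grip is at the right, and the clip sits at the right edge of the scale. Ring L is well clear of the rods; the right ring touches close to one. I'm moving over the left ring first.

Call:
send_rows(increments=[{"wz": -0.184}, {"wz": -0.184}, {"dx": -0.03, "dy": -0.031, "dz": 0.006}, {"dx": -0.03, "dy": -0.031, "dz": 0.006}, {"dx": -0.03, "dy": -0.031, "dz": 0.006}, {"dx": -0.03, "dy": -0.031, "dz": 0.006}, {"dx": -0.03, "dy": -0.031, "dz": 0.006}, {"dx": -0.03, "dy": -0.031, "dz": 0.006}, {"dx": -0.03, "dy": -0.031, "dz": 0.006}, {"dx": -0.03, "dy": -0.031, "dz": 0.006}, {"claw": 0.072}, {}])

```text
schema error: expected keys wx, wy, wz, dx, dy, dz, claw
```

Run:
```python
from h import *
from rig import state
s=state();print(np.round(s["tcp_pos"],4),np.round(s["tool_rot"],3).tolist(),s["width"],s["clock"])
c=snap("wrist","w1"); cv2.imwrite("pics/w1.png",cv2.resize(c["image"][:,:,::-1],(800,600)))
print(proj(c,(.4517,.2852,.012))/.64)
```

```text
[0.2065 0.5362 0.2492] [[-0.933, 0.36, -0.001], [0.36, 0.933, -0.001], [0.0, -0.001, -1.0]] 0.08541170707743821 0.15
[236.67197057 606.1823987 ]
```

View pics/w1.png

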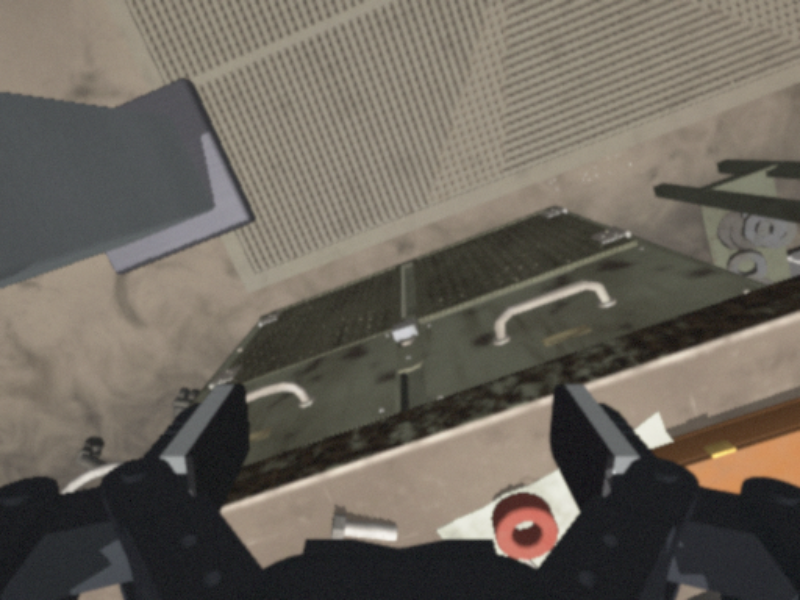

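That call was refused because every key is needed in each row. The picture is the start view: floor, bench edge, and the fingertips at about (210,440) and (590,440).

Call:
send_rows(increments=[{"wx": 0, "wy": 0, "wz": -0.184, "dx": 0, "dy": 0, "dz": 0, "claw": 0.072}, {"wx": 0, "wy": 0, "wz": -0.184, "dx": 0, "dy": 0, "dz": 0, "claw": 0.072}, {"wx": 0, "wy": 0, "wz": 0, "dx": -0.03, "dy": -0.031, "dz": 0.006, "claw": 0.072}, {"wx": 0, "wy": 0, "wz": 0, "dx": -0.03, "dy": -0.031, "dz": 0.006, "claw": 0.072}, {"wx": 0, "wy": 0, "wz": 0, "dx": -0.03, "dy": -0.031, "dz": 0.006, "claw": 0.072}, {"wx": 0, "wy": 0, "wz": 0, "dx": -0.03, "dy": -0.031, "dz": 0.006, "claw": 0.072}, {"wx": 0, "wy": 0, "wz": 0, "dx": -0.03, "dy": -0.031, "dz": 0.006, "claw": 0.072}, {"wx": 0, "wy": 0, "wz": 0, "dx": -0.03, "dy": -0.031, "dz": 0.006, "claw": 0.072}, {"wx": 0, "wy": 0, "wz": 0, "dx": -0.03, "dy": -0.031, "dz": 0.006, "claw": 0.072}, {"wx": 0, "wy": 0, "wz": 0, "dx": -0.03, "dy": -0.031, "dz": 0.006, "claw": 0.072}, {"wx": 0, "wy": 0, "wz": 0, "dx": 0, "dy": 0, "dz": 0, "claw": 0.072}, {"wx": 0, "wy": 0, "wz": 0, "dx": 0, "dy": 0, "dz": 0, "claw": 0.072}])

```text
clock: 1.7
tcp_pos: [0.4464, 0.2888, 0.2018]
tool_rot: [[-1.0, 0.0, -0.001], [0.0, 1.0, 0.0], [0.001, 0.0, -1.0]]
wrist_force: [-0.6, 0.4, 0.7]
width: 0.0721
grip_force: 0.0
```

Run:
```python
from h import *
from rig import state
s=state();print(np.round(s["tcp_pos"],4),np.round(s["tool_rot"],3).tolist(),s["width"],s["clock"])
c=snap("wrist","w2"); cv2.imwrite("pics/w2.png",cv2.resize(c["image"][:,:,::-1],(800,600)))
print(proj(c,(.4517,.2852,.012))/.64)
```

```text
[0.4464 0.2888 0.2018] [[-1.0, 0.0, -0.001], [0.0, 1.0, 0.0], [0.001, 0.0, -1.0]] 0.07211482392370569 1.7
[392.92859261 277.95993939]
```

View pics/w2.png

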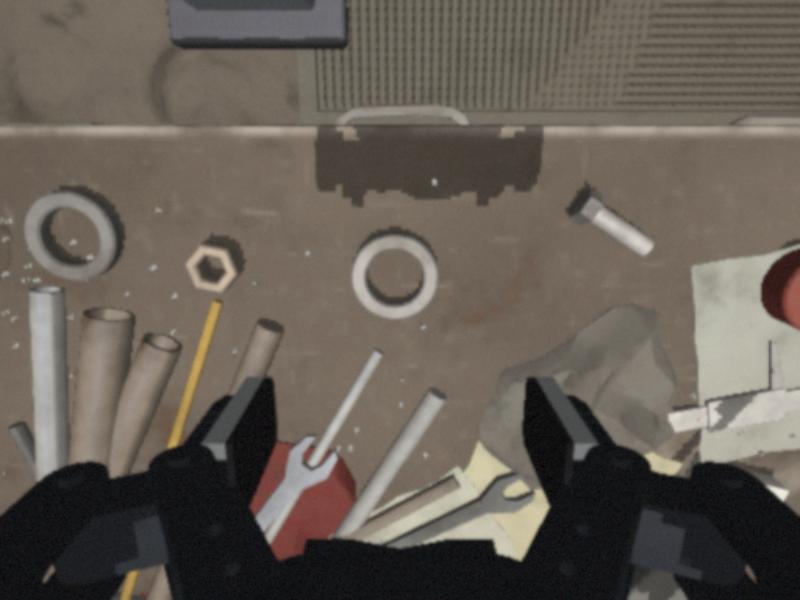

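The wrist view shows the near ring at (395,276), the far one at (71,234), the nut at (212,268) and the bolt at (610,220). There is free space on both y sides of each ring.

```bash
cat >> h.py <<'E'
def ringfit(c,uv,r=26,z=.012):
    """grey ring near uv (native px): outer ellipse -> world centre at height z, size mm"""
    u,v=map(int,uv); x0=max(u-r-6,0);y0=max(v-r-6,0)
    im=c["image"][y0:v+r+6,x0:u+r+6]; h=cv2.cvtColor(im,cv2.COLOR_RGB2HSV)
    g=(im[...,0].astype(int)-im[...,2]<14)&(h[...,2]>105)
    m=cv2.morphologyEx(g.astype(np.uint8),cv2.MORPH_OPEN,np.ones((2,2)))
    cs,hi=cv2.findContours(m,cv2.RETR_CCOMP,cv2.CHAIN_APPROX_NONE)
    for k in sorted(range(len(cs)),key=lambda i:-cv2.contourArea(cs[i]))[:2]:
        if len(cs[k])<8: continue
        (a,b),ax,an=cv2.fitEllipse(cs[k]); p=plane(c,(a+x0,b+y0),z)
        e=plane(c,(a+x0+ax[0]/2,b+y0),z); print(np.round((a+x0,b+y0),1),"axes",np.round(ax,1),"dia mm",2e3*np.linalg.norm(e-p).round(5),"outer" if hi[0][k][3]<0 else "inner",p.round(4))
E
python3 - <<'E'
from h import *
c=load("pics/w2.npz")
for uv in ((253,177),(45,150)):
    print(c["image"][int(uv[1])-32:int(uv[1])+33:4,uv[0]].tolist()); ringfit(c,uv,30)
t=load("pics/top0.npz")
for uv in ((204,241),(274,251)): ringfit(t,uv,10)
E
```

```text
[[78, 72, 61], [72, 69, 66], [162, 154, 146], [158, 154, 144], [114, 104, 93], [115, 107, 93], [117, 106, 93], [118, 105, 94], [118, 106, 95], [119, 108, 95], [118, 105, 94], [103, 94, 81], [61, 59, 56], [171, 165, 158], [186, 181, 173], [122, 110, 99], [123, 110, 98]]
[254.5 179.6] axes [40.9 48.7] dia mm 40.44 outer [0.4535 0.2881 0.012 ]
[264.2 197.4] axes [4.8 7.7] dia mm 4.84 inner [0.4718 0.2979 0.012 ]
[[101, 94, 83], [83, 79, 75], [148, 143, 135], [146, 141, 136], [113, 101, 90], [112, 101, 90], [110, 97, 87], [109, 100, 89], [110, 100, 85], [140, 134, 126], [111, 99, 87], [93, 81, 72], [56, 50, 50], [105, 101, 98], [135, 130, 123], [125, 121, 111], [106, 93, 84]]
[ 45.  151.2] axes [50.3 60.6] dia mm 48.46 outer [0.425  0.0864 0.012 ]
[ 45.1 152.3] axes [36.1 42.4] dia mm 34.88 inner [0.4261 0.0863 0.012 ]
[205.2 242.4] axes [18.2 18.9] dia mm 52.18 outer [0.4486 0.2821 0.012 ]
[205.4 242.8] axes [13.  14.1] dia mm 37.16 inner [0.4475 0.2816 0.012 ]
[275.1 252.9] axes [18.6 19.2] dia mm 52.699999999999996 outer [0.4223 0.0821 0.012 ]
[274.9 252.9] axes [13.  13.6] dia mm 36.92 inner [0.4222 0.0828 0.012 ]
```

```bash
cat >> h.py <<'E'
def hullfit(c,uv,r,th,z=.012):
    u,v=map(int,uv); x0=max(u-r,0);y0=max(v-r,0)
    g=cv2.cvtColor(cv2.resize(c["image"][y0:v+r,x0:u+r],None,fx=4,fy=4,interpolation=cv2.INTER_CUBIC),cv2.COLOR_RGB2GRAY)
    cs,_=cv2.findContours((g>th).astype(np.uint8),cv2.RETR_EXTERNAL,cv2.CHAIN_APPROX_NONE)
    k=cv2.convexHull(max(cs,key=cv2.contourArea))[:,0,:]
    w=np.array([plane(c,((p[0]-1.5)/4+x0,(p[1]-1.5)/4+y0),z)[:2] for p in k])
    A=np.c_[2*w,np.ones(len(w))]; q=np.linalg.lstsq(A,(w**2).sum(1),rcond=None)[0]
    R=np.sqrt(q[2]+q[:2]@q[:2]); res=np.linalg.norm(w-q[:2],axis=1)-R
    print("circle",q[:2].round(4),"dia mm",round(2e3*R,1),"rms mm",round(1e3*res.std(),2)); return q[:2]
E
python3 - <<'E'
from h import *
c=load("pics/w2.npz")
hullfit(c,(253,177),36,135); hullfit(c,(45,150),40,124)
t=load("pics/top0.npz")
hullfit(t,(205,242),14,136);hullfit(t,(275,252),13,136)
E
```

```text
circle [0.4518 0.2858] dia mm 53.7 rms mm 0.18
circle [0.425 0.085] dia mm 53.2 rms mm 0.34
circle [0.4533 0.2863] dia mm 54.8 rms mm 0.34
circle [0.4262 0.0849] dia mm 55.8 rms mm 0.54
```

Call:
send_rows(increments=[{"wx": 0, "wy": 0, "wz": 0, "dx": -0.0056, "dy": -0.0028, "dz": 0.04, "claw": 0.074}, {"wx": 0, "wy": 0, "wz": 0, "dx": 0, "dy": 0, "dz": 0.045, "claw": 0.074}, {"wx": 0, "wy": 0, "wz": 0, "dx": 0, "dy": 0, "dz": 0.045, "claw": 0.074}, {"wx": 0, "wy": 0, "wz": 0, "dx": 0, "dy": 0, "dz": 0.035, "claw": 0.074}, {"wx": 0, "wy": 0, "wz": 0, "dx": 0, "dy": 0, "dz": 0.012, "claw": 0.074}, {"wx": 0, "wy": 0, "wz": 0, "dx": 0, "dy": 0, "dz": 0, "claw": 0.074}, {"wx": 0, "wy": 0, "wz": 0, "dx": 0, "dy": 0, "dz": 0.002, "claw": 0.074}, {"wx": 0, "wy": 0, "wz": 0, "dx": 0, "dy": 0, "dz": 0.0, "claw": 0.074}])

```text
clock: 2.75
tcp_pos: [0.4534, 0.2862, 0.0243]
tool_rot: [[-1.0, -0.0, 0.002], [-0.0, 1.0, 0.001], [-0.002, 0.001, -1.0]]
wrist_force: [-0.5, 1.3, 0.6]
width: 0.0739
grip_force: 0.0
```

Run:
```python
from h import *
from rig import state
s=state();print(np.round(s["tcp_pos"],4),s["wrist_force"].round(2) if hasattr(s["wrist_force"],"round") else s["wrist_force"],s["clock"])
c=snap("wrist","w3"); cv2.imwrite("pics/w3.png",cv2.resize(c["image"][:,:,::-1],(800,600)))
for z in (0,.012): print(proj(c,(s["tcp_pos"][0],s["tcp_pos"][1],z))/.64)
```

```text
[0.4534 0.2862 0.0243] [-0.5   1.34  0.58] 2.75
[397.99656478 387.6620525 ]
[397.92724395 405.96072428]
```

View pics/w3.png

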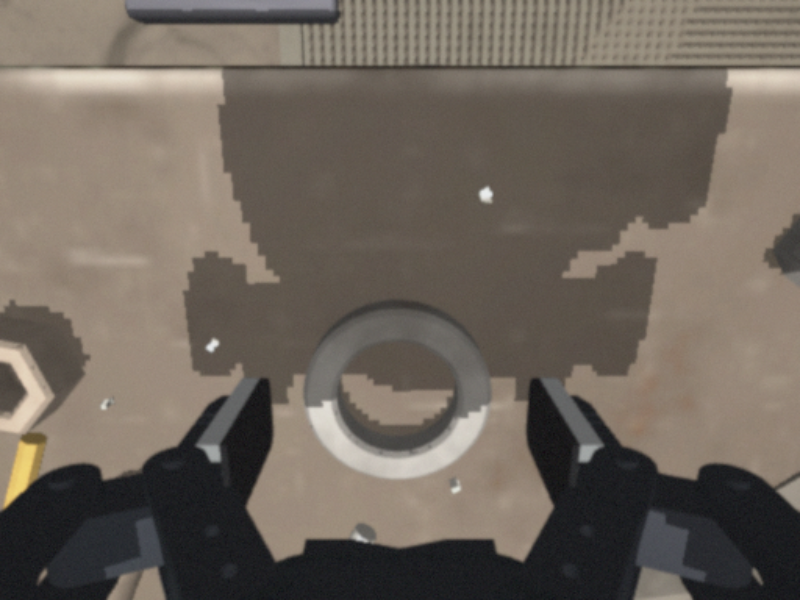

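Run:
```python
from h import *
c=load("pics/w3.npz"); g=cv2.cvtColor(c["image"],cv2.COLOR_RGB2GRAY)
print("col254",[(v,int(g[v,254])) for v in range(186,232,1)]); print([(v,int(g[v,254])) for v in range(268,314,1)])
print("row",[(u,int(g[255,u])) for u in range(190,222)],[(u,int(g[255,u])) for u in range(290,320)])
for z in (.009,.0147): print(z,proj(c,(.4534-.011,.2862+.037,z))/.64,proj(c,(.4534+.011,.2862+.037,z))/.64)
for uv in ((397.5,309),(397.5,478),(397.5,393),(304,393),(491,393)): print(uv,plane(c,np.array(uv)*.64,.012).round(4))
```

```text
col254 [(186, 87), (187, 84), (188, 83), (189, 85), (190, 83), (191, 76), (192, 65), (193, 58), (194, 61), (195, 57), (196, 64), (197, 72), (198, 83), (199, 88), (200, 89), (201, 90), (202, 94), (203, 97), (204, 96), (205, 97), (206, 96), (207, 97), (208, 97), (209, 98), (210, 102), (211, 100), (212, 97), (213, 102), (214, 100), (215, 102), (216, 99), (217, 89), (218, 85), (219, 84), (220, 84), (221, 82), (222, 86), (223, 85), (224, 84), (225, 84), (226, 88), (227, 85), (228, 86), (229, 84), (230, 85), (231, 84)]
[(268, 142), (269, 140), (270, 137), (271, 123), (272, 99), (273, 84), (274, 87), (275, 83), (276, 84), (277, 86), (278, 81), (279, 76), (280, 70), (281, 74), (282, 72), (283, 66), (284, 69), (285, 70), (286, 70), (287, 74), (288, 96), (289, 125), (290, 142), (291, 146), (292, 153), (293, 176), (294, 198), (295, 203), (296, 200), (297, 200), (298, 200), (299, 200), (300, 201), (301, 199), (302, 201), (303, 202), (304, 203), (305, 193), (306, 169), (307, 150), (308, 145), (309, 143), (310, 144), (311, 144), (312, 143), (313, 145)]
row [(190, 147), (191, 144), (192, 144), (193
[... 293 characters left out ...]
 (218, 75), (219, 79), (220, 85), (221, 86)] [(290, 73), (291, 65), (292, 73), (293, 88), (294, 93), (295, 98), (296, 100), (297, 111), (298, 114), (299, 112), (300, 114), (301, 112), (302, 113), (303, 110), (304, 112), (305, 113), (306, 114), (307, 115), (308, 114), (309, 112), (310, 114), (311, 112), (312, 104), (313, 105), (314, 121), (315, 132), (316, 137), (317, 138), (318, 138), (319, 137)]
0.009 [523.24511438 367.51903491] [518.36156992 433.44202942]
0.0147 [527.9101296  375.79572447] [522.65881159 443.74944524]
(397.5, 309) [0.4233 0.2861 0.012 ]
(397.5, 478) [0.4781 0.2861 0.012 ]
(397.5, 393) [0.4491 0.2861 0.012 ]
(304, 393) [0.4491 0.2587 0.012 ]
(491, 393) [0.4492 0.3135 0.012 ]
```

The ring measures as centred at (0.4507, 0.2861) with diameter 54.8. The pads are clear of it, and the tip height fits a swing model. Shift 2.7 mm toward the robot, go down 8 mm, close.

Call:
send_rows(increments=[{"wx": 0, "wy": 0, "wz": 0, "dx": 0.0027, "dy": 0, "dz": 0.004, "claw": 0.074}, {"wx": 0, "wy": 0, "wz": 0, "dx": 0, "dy": 0, "dz": 0.004, "claw": 0.074}, {"wx": 0, "wy": 0, "wz": 0, "dx": 0, "dy": 0, "dz": 0, "claw": 0.062}, {"wx": 0, "wy": 0, "wz": 0, "dx": 0, "dy": 0, "dz": 0, "claw": 0.05}, {"wx": 0, "wy": 0, "wz": 0, "dx": 0, "dy": 0, "dz": 0, "claw": 0.05}, {"wx": 0, "wy": 0, "wz": 0, "dx": 0, "dy": 0, "dz": 0, "claw": 0.05}, {"wx": 0, "wy": 0, "wz": 0, "dx": 0, "dy": 0, "dz": 0, "claw": 0.05}], squeeze=40)

```text
clock: 3.68
tcp_pos: [0.45, 0.2858, 0.0152]
tool_rot: [[-1.0, -0.0, 0.001], [-0.0, 1.0, 0.0], [-0.001, 0.0, -1.0]]
wrist_force: [-1.0, -0.3, 2.1]
width: 0.0534
grip_force: 42.4
```

Grip is good (width 53.4 mm, 42 N). Lift and move over behind the station, to view it precisely.

Call:
send_rows(increments=[{"wx": 0, "wy": 0, "wz": 0, "dx": 0, "dy": 0, "dz": -0.02, "claw": 0.05}, {"wx": 0, "wy": 0, "wz": 0, "dx": 0, "dy": 0, "dz": -0.05, "claw": 0.05}, {"wx": 0, "wy": 0, "wz": 0, "dx": 0, "dy": -0.02, "dz": -0.05, "claw": 0.05}, {"wx": 0, "wy": 0, "wz": 0, "dx": 0, "dy": -0.05, "dz": -0.03, "claw": 0.05}, {"wx": 0, "wy": 0, "wz": 0, "dx": 0, "dy": -0.05, "dz": -0.03, "claw": 0.05}, {"wx": 0, "wy": 0, "wz": 0, "dx": 0, "dy": -0.05, "dz": -0.03, "claw": 0.05}, {"wx": 0, "wy": 0, "wz": 0, "dx": 0, "dy": -0.05, "dz": -0.03, "claw": 0.05}, {"wx": 0, "wy": 0, "wz": 0, "dx": -0.038, "dy": -0.04, "dz": 0, "claw": 0.05}, {"wx": 0, "wy": 0, "wz": 0, "dx": -0.038, "dy": -0.04, "dz": 0, "claw": 0.05}, {"wx": 0, "wy": 0, "wz": 0, "dx": -0.038, "dy": -0.04, "dz": 0, "claw": 0.05}, {"wx": 0, "wy": 0, "wz": 0, "dx": -0.038, "dy": -0.04, "dz": 0, "claw": 0.05}, {"wx": 0, "wy": 0, "wz": 0, "dx": -0.038, "dy": -0.035, "dz": 0, "claw": 0.05}])

```text
clock: 5.18
tcp_pos: [0.6404, -0.1307, 0.254]
tool_rot: [[-1.0, 0.0, -0.001], [0.0, 1.0, 0.001], [0.001, 0.001, -1.0]]
wrist_force: [1.7, 0.2, -0.3]
width: 0.0538
grip_force: 42.9
```

Call:
send_rows(increments=[{"wx": 0, "wy": 0, "wz": 0, "dx": 0, "dy": 0, "dz": 0, "claw": 0.05}, {"wx": 0, "wy": 0, "wz": 0, "dx": 0, "dy": 0, "dz": 0, "claw": 0.05}])

```text
clock: 5.42
tcp_pos: [0.6392, -0.1287, 0.254]
tool_rot: [[-1.0, -0.0, -0.002], [-0.0, 1.0, 0.001], [0.002, 0.001, -1.0]]
wrist_force: [0.5, 0.4, -0.8]
width: 0.0541
grip_force: 42.9
```

Run:
```python
from h import *
from rig import state
s=state();print(np.round(s["tcp_pos"],4),s["width"],s["clock"])
c=snap("wrist","w4"); cv2.imwrite("pics/w4.png",cv2.resize(c["image"][:,:,::-1],(800,600)))
```

```text
[ 0.6392 -0.1287  0.254 ] 0.05406719769450923 5.425
```

View pics/w4.png

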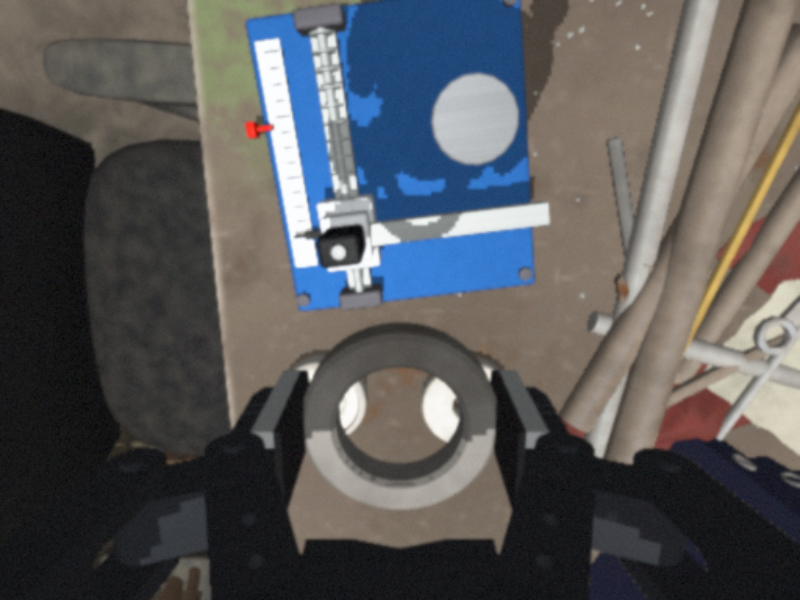

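The wrist view shows the anvil disc at (475,119), bar at (460,224), grip stud at (338,252), pointer near (305,236), red clip at (258,129), and the plate's rear corners at (300,310) and (536,285). The held ring lies squarely between the pads.

Run:
```python
from h import *
c=load("pics/w4.npz"); im=c["image"]; hsv=cv2.cvtColor(im,cv2.COLOR_RGB2HSV)
# anvil: non-blue inside plate region
def circ(m,z,n):
    cs,_=cv2.findContours(m,cv2.RETR_EXTERNAL,cv2.CHAIN_APPROX_NONE);k=cv2.convexHull(max(cs,key=cv2.contourArea))[:,0,:]
    w=np.array([plane(c,p,z)[:2] for p in k]);q=np.linalg.lstsq(np.c_[2*w,np.ones(len(w))],(w**2).sum(1),rcond=None)[0]
    R=np.sqrt(q[2]+q[:2]@q[:2]);print(n,q[:2].round(4),"dia",(2e3*R).round(1),"rms",1e3*(np.linalg.norm(w-q[:2],axis=1)-R).std().round(5));return q[:2]
m=np.zeros(im.shape[:2],np.uint8); m[44:110,270:334]=((hsv[44:110,270:334,1]<70)).astype(np.uint8)
A=circ(m,.018,"anvil")
blue=((hsv[...,0]>98)&(hsv[...,0]<125)&(hsv[...,1]>110)).astype(np.uint8); blue[205:]=0; blue[:,:150]=0;blue[:,350:]=0
blue=cv2.morphologyEx(blue,cv2.MORPH_OPEN,np.ones((3,3)))
def line(pts,z,n):
    w=np.array([plane(c,p,z)[:2] for p in pts]); 
    vx,vy,x,y=cv2.fitLine(w.astype(np.float32),cv2.DIST_HUBER,0,1e-6,1e-6).ravel(); print(n,"angle",np.degrees(np.arctan2(vy,vx)).round(2),"pt",round(float(x),4),round(float(y),4)); return np.array([x,y]),np.array([vx,vy])
L=[(np.nonzero(blue[v])[0].min(),v) for v in range(20,185,3)]
Rr=[(np.nonzero(blue[v])[0].max(),v) for v in list(range(10,125,3))+list(range(150,175,3))]
B=[(u,np.nonzero(blue[:,u])[0].max()) for u in list(range(200,216,2))+list(range(250,332,3))]
l=line(L,.012,"right edge");r=line(Rr,.012,"left edge");b=line(B,.012,"back edge")
th=np.arctan2(*((l[1]*np.sign(l[1][0])+r[1]*np.sign(r[1][0]))[::-1])); print("yaw",np.degrees(th))
ex=np.array([np.cos(th),np.sin(th)]);ey=np.array([-ex[1],ex[0]])
print("width y",(r[0]-l[0])@ey)
yc=(r[0]@ey+l[0]@ey)/2; O=ex*(b[0]@ex-.1+.01)+ey*(yc+.011); print("origin",O.round(4),"anvil in station",(A-O)@ex,(A-O)@ey)
red=(((hsv[...,0]<6)|(hsv[...,0]>174))&(hsv[...,1]>150)&(hsv[...,2]>120)); red[:, :140]=0;red[:,200:]=0;red[:60]=0;red[110:]=0
ys,xs=np.nonzero(red)
for u in range(xs.min(),xs.max()+1): print((u,ys[xs==u].min(),ys[xs==u].max()),end=" ")
st=lambda uv,z:(((plane(c,uv,z)[:2]-O)@ex).round(4),((plane(c,uv,z)[:2]-O)@ey).round(4))
print("\nblade tip",st((174,82.3),.024),"stud",st((338*.64,252*.64),.104),"pointer tip",st((297*.64,235*.64),.021))
g=hsv[...,2]; print(g[140:162,184:206])
cv2.imwrite("pics/c4.png",cv2.resize(im[60:180,140:250,::-1],(726,792))[:600])
```

```text
anvil [ 0.5473 -0.0782] dia 57.7 rms 0.11
right edge angle 12.34 pt 0.5729 -0.1978
left edge angle 6.84 pt 0.5653 -0.041
back edge angle -83.13 pt 0.6699 -0.1061
yaw 9.59046
width y 0.15579225
origin [ 0.5787 -0.1066] anvil in station -0.026196152831473626 0.033266410788336406
(157, np.int64(78), np.int64(83)) (158, np.int64(78), np.int64(87)) (159, np.int64(78), np.int64(87)) (160, np.int64(78), np.int64(88)) (161, np.int64(78), np.int64(87)) (162, np.int64(78), np.int64(87)) (163, np.int64(79), np.int64(87)) (164, np.int64(80), np.int64(87)) (165, np.int64(80), np.int64(84)) (166, np.int64(80), np.int64(84)) (167, np.int64(80), np.int64(84)) (168, np.int64(80), np.int64(84)) (169, np.int64(80), np.int64(83)) (170, np.int64(80), np.int64(83)) (171, np.int64(80), np.int64(82)) (172, np.int64(80), np.int64(82)) (173, np.int64(81), np.int64(82)) 
blade tip (np.float64(-0.0427), np.float64(-0.0993)) stud (np.float64(0.0314), np.float64(-0.0609)) pointer tip (np.float64(0.029), np.float64(-0.0994))
[[252 254 254 254 254 253 251 249 248 248 248 249 253 250 217 199 216 219
  221 218 225 23
[... 1256 characters left out ...]
4 253 252 252 252 250 239 188
  144  75  46  50]
 [192 220 236 252 254 254 254 254 254 254 254 254 254 254 254 253 246 176
  105  58  51  59]
 [184 213 237 253 254 254 254 254 254 254 254 254 254 254 254 253 249 178
   93  54  53  63]
 [179 214 236 252 254 254 254 254 254 254 254 254 254 254 254 254 249 184
  104  61  48  58]
 [177 207 231 248 253 254 254 254 254 254 254 254 254 254 254 254 250 201
  123  69  52  54]
 [170 200 223 243 253 254 254 254 254 254 254 254 254 254 254 254 251 223
  143  88  58  60]
 [156 193 220 240 253 254 254 254 254 254 254 254 254 254 254 254 253 240
  163 103  65  57]
 [141 186 218 239 253 254 254 254 254 254 254 254 254 254 254 254 253 246
  177 117  72  56]]
```

```bash
cat >> h.py <<'E'
th=np.radians(6.85);ex=np.array([np.cos(th),np.sin(th)]);ey=np.array([-ex[1],ex[0]]);O=np.array([.5807,-.1177])
def st(p): q=np.array(p)[:2]-O; return np.array([q@ex,q@ey]).round(4)
E
python3 - <<'E'
from h import *
from rig import state
print(state()["joints"])
c=load("pics/w4.npz"); g=cv2.cvtColor(c["image"],cv2.COLOR_RGB2GRAY)
print("v",[(v,int(g[v,256])) for v in list(range(204,222))+list(range(316,332))])
print("u",[(u,int(g[272,u])) for u in list(range(188,202))+list(range(310,326))])
for z in (.012,.022): print("blade",[st(plane(c,(u,81.6),z)) for u in (166,170,173)])
print("pointer",st(plane(c,(188.5,150.7),.021)),st(plane(c,(194,149.7),.021)),"stud",st(plane(c,(338*.64,252*.64),.104)),"anvil",st((.5473,-.0782)))
for uv in ((400.5,335),(400.5,508),(304,421),(497,421)): print(plane(c,np.array(uv)*.64,.2508).round(4))
E
```

```text
[-2.19582150e+01  2.02546572e+01  7.76380914e+01  1.41980840e-02
  8.21829527e+01 -1.12007531e+02]
v [(204, 114), (205, 98), (206, 81), (207, 54), (208, 47), (209, 45), (210, 50), (211, 53), (212, 54), (213, 66), (214, 71), (215, 76), (216, 73), (217, 72), (218, 78), (219, 77), (220, 77), (221, 83), (316, 166), (317, 165), (318, 164), (319, 164), (320, 165), (321, 163), (322, 166), (323, 165), (324, 167), (325, 154), (326, 129), (327, 113), (328, 110), (329, 109), (330, 110), (331, 107)]
u [(188, 20), (189, 22), (190, 15), (191, 10), (192, 19), (193, 30), (194, 55), (195, 86), (196, 96), (197, 102), (198, 99), (199, 97), (200, 97), (201, 97), (310, 95), (311, 98), (312, 95), (313, 96), (314, 97), (315, 92), (316, 84), (317, 49), (318, 14), (319, 20), (320, 15), (321, 25), (322, 16), (323, 21), (324, 20), (325, 4)]
blade [array([-0.041, -0.101]), array([-0.0405, -0.0968]), array([-0.0401, -0.0937])]
blade [array([-0.0403, -0.0985]), array([-0.0398, -0.0944]), array([-0.0395, -0.0914])]
pointer [ 0.0332 -0.0884] [ 0.0328 -0.0822] stud [ 0.0336 -0.0481] anvil [-0.0285  0.0432]
[ 0.6134 -0.128   0.2508]
[ 0.6675 -0.128   0.2508]
[ 0.6388 -0.1548  0.2508]
[ 0.6389 -0.1012  0.2508]
```

Call:
send_rows(increments=[{"wx": 0, "wy": 0, "wz": 0, "dx": 0.031, "dy": 0.0167, "dz": 0, "claw": 0.05}, {"wx": 0, "wy": 0, "wz": 0, "dx": 0.031, "dy": 0.0167, "dz": 0.0, "claw": 0.05}, {"wx": 0, "wy": 0, "wz": 0, "dx": 0.0308, "dy": 0.0167, "dz": 0.02, "claw": 0.05}, {"wx": 0, "wy": 0, "wz": 0, "dx": 0, "dy": 0, "dz": 0.05, "claw": 0.05}, {"wx": 0, "wy": 0, "wz": 0, "dx": 0, "dy": 0, "dz": 0.05, "claw": 0.05}, {"wx": 0, "wy": 0, "wz": 0, "dx": 0, "dy": 0, "dz": 0.05, "claw": 0.05}, {"wx": 0, "wy": 0, "wz": 0, "dx": 0, "dy": 0, "dz": 0.034, "claw": 0.05}, {"wx": 0, "wy": 0, "wz": 0, "dx": 0, "dy": 0, "dz": 0, "claw": 0.05}, {"wx": 0, "wy": 0, "wz": 0, "dx": 0, "dy": 0, "dz": 0, "claw": 0.05}])

```text
clock: 6.6
tcp_pos: [0.548, -0.0791, 0.0531]
tool_rot: [[-1.0, -0.001, 0.003], [-0.001, 1.0, -0.001], [-0.003, -0.001, -1.0]]
wrist_force: [0.1, -0.2, -0.2]
width: 0.0532
grip_force: 42.9
```

Run:
```python
from h import *
from rig import state
s=state();print(np.round(s["tcp_pos"],4),np.round(s["joint_vel"],2))
c=snap("wrist","w5"); g=cv2.cvtColor(c["image"],cv2.COLOR_RGB2GRAY)
s=state();print(np.round(s["tcp_pos"],4),np.round(s["joint_vel"],2))
z=s["tcp_pos"][2]-.0032
for u in (250,256,262):
  r=g[:,u].astype(int); print([(v,r[v]) for v in range(170,222,2)],[(v,r[v]) for v in range(316,334,2)])
cv2.imwrite("pics/w5.png",cv2.resize(c["image"][:,:,::-1],(800,600)))
```

```text
[ 0.548  -0.0791  0.0531] [-0.3  -0.64 -1.32 -0.21 -0.38 -0.02]
[ 0.5486 -0.0794  0.0536] [-0.2  -0.07 -0.39  0.06 -0.09 -0.02]
[(170, np.int64(71)), (172, np.int64(77)), (174, np.int64(72)), (176, np.int64(73)), (178, np.int64(75)), (180, np.int64(72)), (182, np.int64(83)), (184, np.int64(117)), (186, np.int64(160)), (188, np.int64(182)), (190, np.int64(199)), (192, np.int64(202)), (194, np.int64(196)), (196, np.int64(197)), (198, np.int64(198)), (200, np.int64(196)), (202, np.int64(200)), (204, np.int64(196)), (206, np.int64(130)), (208, np.int64(54)), (210, np.int64(58)), (212, np.int64(60)), (214, np.int64(80)), (216, np.int64(83)), (218, np.int64(90)), (220, np.int64(93))] [(316, np.int64(185)), (318, np.int64(183)), (320, np.int64(181)), (322, np.int64(180)), (324, np.int64(178)), (326, np.int64(113)), (328, np.int64(112)), (330, np.int64(119)), (332, np.int64(121))]
[(170, np.int64(75)), (172, np.int64(78)), (174, np.int64(74)), (176, np.int64(72)), (178, np.int64(74)), (180, np.int64(80)), (182, np.int64(96)), (184, np.int64(129)), (186, np.int64(170)), (188, np.int64(192)), 
[... 601 characters left out ...]
(80)), (176, np.int64(73)), (178, np.int64(74)), (180, np.int64(76)), (182, np.int64(94)), (184, np.int64(127)), (186, np.int64(167)), (188, np.int64(191)), (190, np.int64(202)), (192, np.int64(197)), (194, np.int64(196)), (196, np.int64(197)), (198, np.int64(195)), (200, np.int64(199)), (202, np.int64(198)), (204, np.int64(196)), (206, np.int64(147)), (208, np.int64(55)), (210, np.int64(49)), (212, np.int64(56)), (214, np.int64(76)), (216, np.int64(84)), (218, np.int64(90)), (220, np.int64(92))] [(316, np.int64(190)), (318, np.int64(189)), (320, np.int64(185)), (322, np.int64(186)), (324, np.int64(180)), (326, np.int64(113)), (328, np.int64(113)), (330, np.int64(119)), (332, np.int64(119))]
```

View pics/w5.png

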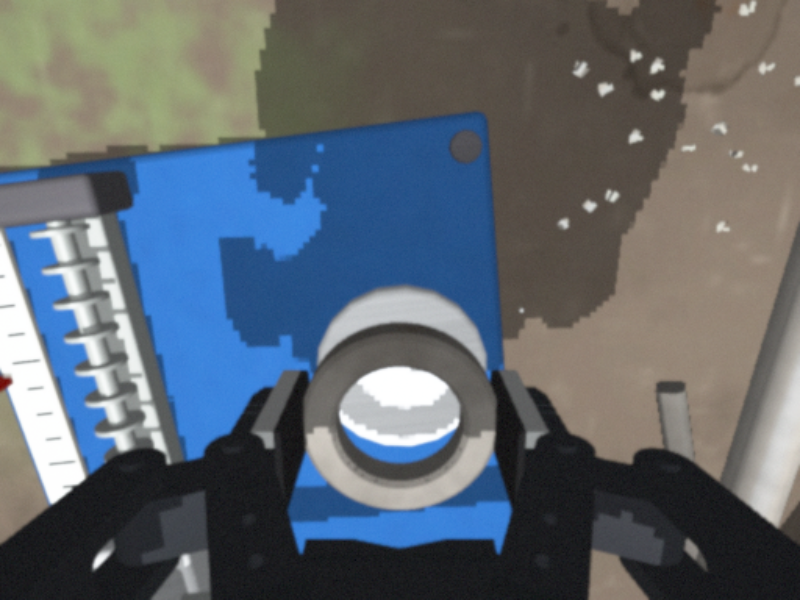

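The view shows the held ring at (400,415), with the anvil's near rim at (400,287) below it and bright anvil visible through the bore. I'll compute both in the same view.

```bash
cat > rel.py <<'E'
from h import *
from scipy.optimize import least_squares
from rig import state
def arc(c,rows,thr,z,R,rise,sel):
    """edge points scanned down columns; fixed radius circle fit"""
    g=cv2.GaussianBlur(cv2.cvtColor(c["image"],cv2.COLOR_RGB2GRAY),(3,3),0).astype(float); w=[]
    for u in sel:
        col=g[rows[0]:rows[1],u]
        for i in range(1,len(col)):
            if (col[i]>thr)==rise and (col[i-1]>thr)!=rise:
                t=(thr-col[i-1])/(col[i]-col[i-1]); w.append(plane(c,(u,rows[0]+i-1+t),z)[:2]); break
    w=np.array(w)
    f=lambda q:np.linalg.norm(w-q,axis=1)-R
    r=least_squares(f,w.mean(0)+[R*(-1 if not rise and False else 0),0]+np.array([.5*R if sel_near else -.5*R,0]),loss="soft_l1",f_scale=.0005)
    print("arc",r.x.round(4),"rms mm",(1e3*np.sqrt((f(r.x)**2).mean())).round(2),len(w)); return r.x
sel_near=True
E
python3 - <<'E'
import rel
from rel import *
c=load("pics/w5.npz")
zt=.0535-.0032
for thr in (120,150): print("anvil");arc(c,(170,205),thr,.018,.029,True,range(225,288,3))
print("ring far edge (top rim)"); rel.sel_near=False
arc(c,(300,335),150,zt,.028,False,range(222,292,3)); arc(c,(300,335),150,zt,.0272,False,range(222,292,3))
print(st((.5473,-.0782)))
E
```

```text
anvil
arc [ 0.5467 -0.078 ] rms mm 0.11 21
anvil
arc [ 0.5475 -0.0781] rms mm 0.12 21
ring far edge (top rim)
arc [ 0.5481 -0.0786] rms mm 0.13 24
arc [ 0.549  -0.0786] rms mm 0.1 24
[-0.0285  0.0432]
```

Call:
send_rows(increments=[{"wx": 0, "wy": 0, "wz": 0, "dx": 0.0013, "dy": 0.0006, "dz": 0.008, "claw": 0.05}, {"wx": 0, "wy": 0, "wz": 0, "dx": 0, "dy": 0, "dz": 0.006, "claw": 0.05}, {"wx": 0, "wy": 0, "wz": 0, "dx": 0, "dy": 0, "dz": 0.004, "claw": 0.05}, {"wx": 0, "wy": 0, "wz": 0, "dx": 0, "dy": 0, "dz": 0, "claw": 0.05}, {"wx": 0, "wy": 0, "wz": 0, "dx": 0, "dy": 0, "dz": 0, "claw": 0.05}, {"wx": 0, "wy": 0, "wz": 0, "dx": 0, "dy": 0, "dz": 0, "claw": 0.05}, {"wx": 0, "wy": 0, "wz": 0, "dx": 0, "dy": 0, "dz": 0, "claw": 0.05}])

```text
clock: 7.52
tcp_pos: [0.5457, -0.0786, 0.0332]
tool_rot: [[-1.0, -0.0, 0.0], [-0.0, 1.0, -0.0], [-0.0, -0.0, -1.0]]
wrist_force: [-2.7, 1.3, 4.8]
width: 0.0536
grip_force: 43.6
```

Run:
```python
import rel
from rel import *
s=state();c=snap("wrist","w6");print(np.round(s["tcp_pos"],4),np.round(s["wrist_force"],2))
print("anvil")
for thr in (110,140): arc(c,(170,230),thr,.018,.029,True,range(228,286,3))
rel.sel_near=False; arc(c,(300,335),150,s["tcp_pos"][2]-.0032,.0275,False,range(222,292,3))
```

```text
[ 0.5457 -0.0786  0.0332] [-2.68  1.3   4.77]
anvil
arc [ 0.5459 -0.0778] rms mm 0.11 20
arc [ 0.5468 -0.0778] rms mm 0.11 20
arc [ 0.5471 -0.0781] rms mm 0.07 24
```

Ring 1 is in contact (about 5 N) and concentric with the anvil within 1 mm. Release, lift, go over the second ring.

Call:
send_rows(increments=[{"wx": 0, "wy": 0, "wz": 0, "dx": 0, "dy": 0, "dz": 0, "claw": 0.06}, {"wx": 0, "wy": 0, "wz": 0, "dx": 0, "dy": 0, "dz": 0, "claw": 0.074}, {"wx": 0, "wy": 0, "wz": 0, "dx": 0, "dy": 0, "dz": 0, "claw": 0.074}, {"wx": 0, "wy": 0, "wz": 0, "dx": 0, "dy": 0, "dz": -0.015, "claw": 0.074}, {"wx": 0, "wy": 0, "wz": 0, "dx": 0, "dy": 0, "dz": -0.04, "claw": 0.074}, {"wx": 0, "wy": 0, "wz": 0, "dx": 0.02, "dy": 0.0236, "dz": -0.04, "claw": 0.074}, {"wx": 0, "wy": 0, "wz": 0, "dx": 0.03, "dy": 0.04, "dz": 0, "claw": 0.074}, {"wx": 0, "wy": 0, "wz": 0, "dx": 0.03, "dy": 0.04, "dz": 0, "claw": 0.074}, {"wx": 0, "wy": 0, "wz": 0, "dx": 0.03, "dy": 0.04, "dz": 0, "claw": 0.074}, {"wx": 0, "wy": 0, "wz": 0, "dx": 0.0107, "dy": 0.02, "dz": 0, "claw": 0.074}, {"wx": 0, "wy": 0, "wz": 0, "dx": 0, "dy": 0, "dz": 0, "claw": 0.074}, {"wx": 0, "wy": 0, "wz": 0, "dx": 0, "dy": 0, "dz": 0, "claw": 0.074}])

```text
clock: 9.07
tcp_pos: [0.4258, 0.0846, 0.1288]
tool_rot: [[-1.0, -0.0, 0.002], [-0.0, 1.0, -0.0], [-0.002, -0.0, -1.0]]
wrist_force: [-0.0, -0.3, -0.2]
width: 0.0741
grip_force: 0.0
```

Run:
```python
from h import *
from rig import state
s=state();print(s["tcp_pos"])
c=snap("wrist","w7"); uv=proj(c,(.425,.085,.012)); print(uv)
for th in (115,125,135,145): hullfit(c,uv,48,th)
cv2.imwrite("pics/w7.png",c["image"][:,:,::-1])
```

```text
[0.42580768 0.08455789 0.12880425]
[255.69624367 192.89992855]
circle [0.4255 0.0845] dia mm 55.7 rms mm 0.86
circle [0.4254 0.0846] dia mm 54.6 rms mm 0.6
circle [0.4254 0.0845] dia mm 54.2 rms mm 0.73
circle [0.4253 0.0846] dia mm 53.6 rms mm 0.59
```

Call:
send_rows(increments=[{"wx": 0, "wy": 0, "wz": 0, "dx": 0.0008, "dy": 0, "dz": 0.04, "claw": 0.074}, {"wx": 0, "wy": 0, "wz": 0, "dx": 0, "dy": 0, "dz": 0.04, "claw": 0.074}, {"wx": 0, "wy": 0, "wz": 0, "dx": 0, "dy": 0, "dz": 0.02, "claw": 0.074}, {"wx": 0, "wy": 0, "wz": 0, "dx": 0, "dy": 0, "dz": 0.004, "claw": 0.074}, {"wx": 0, "wy": 0, "wz": 0, "dx": 0, "dy": 0, "dz": 0, "claw": 0.074}, {"wx": 0, "wy": 0, "wz": 0, "dx": 0, "dy": 0, "dz": 0, "claw": 0.074}])

```text
clock: 9.88
tcp_pos: [0.4254, 0.0848, 0.0251]
tool_rot: [[-1.0, 0.0, 0.002], [0.0, 1.0, -0.0], [-0.002, -0.0, -1.0]]
wrist_force: [0.3, 0.3, -0.5]
width: 0.0741
grip_force: 0.0
```

Run:
```python
import rel
from rel import *
s=state();c=snap("wrist","w8");print(np.round(s["tcp_pos"],4),np.round(s["wrist_force"],2))
rel.sel_near=False
for thr in (150,170): arc(c,(285,335),thr,.012,.0275,False,range(222,290,3))
g=cv2.cvtColor(c["image"],cv2.COLOR_RGB2GRAY);print([(v,int(g[v,256])) for v in list(range(188,216,2))+list(range(290,324,2))])
```

```text
[0.4254 0.0848 0.0251] [ 0.33  0.35 -0.47]
arc [0.4244 0.0847] rms mm 0.17 23
arc [0.4234 0.0843] rms mm 1.08 16
[(188, 85), (190, 87), (192, 85), (194, 85), (196, 71), (198, 69), (200, 74), (202, 95), (204, 98), (206, 108), (208, 109), (210, 109), (212, 109), (214, 108), (290, 73), (292, 120), (294, 131), (296, 169), (298, 179), (300, 176), (302, 177), (304, 180), (306, 180), (308, 159), (310, 128), (312, 127), (314, 127), (316, 130), (318, 128), (320, 130), (322, 130)]
```

Call:
send_rows(increments=[{"wx": 0, "wy": 0, "wz": 0, "dx": 0.001, "dy": 0, "dz": 0.005, "claw": 0.074}, {"wx": 0, "wy": 0, "wz": 0, "dx": 0, "dy": 0, "dz": 0.004, "claw": 0.074}, {"wx": 0, "wy": 0, "wz": 0, "dx": 0, "dy": 0, "dz": 0, "claw": 0.062}, {"wx": 0, "wy": 0, "wz": 0, "dx": 0, "dy": 0, "dz": 0, "claw": 0.05}, {"wx": 0, "wy": 0, "wz": 0, "dx": 0, "dy": 0, "dz": 0, "claw": 0.05}, {"wx": 0, "wy": 0, "wz": 0, "dx": 0, "dy": 0, "dz": 0, "claw": 0.05}, {"wx": 0, "wy": 0, "wz": 0, "dx": 0, "dy": 0, "dz": 0, "claw": 0.05}])

```text
clock: 10.8
tcp_pos: [0.4232, 0.0851, 0.0153]
tool_rot: [[-1.0, -0.0, -0.0], [-0.0, 1.0, 0.0], [0.0, 0.0, -1.0]]
wrist_force: [-1.8, 0.7, 6.1]
width: 0.0535
grip_force: 42.4
```

Call:
send_rows(increments=[{"wx": 0, "wy": 0, "wz": 0, "dx": 0, "dy": 0, "dz": -0.03, "claw": 0.05}, {"wx": 0, "wy": 0, "wz": 0, "dx": 0, "dy": 0, "dz": -0.04, "claw": 0.05}, {"wx": 0, "wy": 0, "wz": 0, "dx": -0.02, "dy": -0.023, "dz": -0.04, "claw": 0.05}, {"wx": 0, "wy": 0, "wz": 0, "dx": -0.03, "dy": -0.04, "dz": 0, "claw": 0.05}, {"wx": 0, "wy": 0, "wz": 0, "dx": -0.03, "dy": -0.04, "dz": 0, "claw": 0.05}, {"wx": 0, "wy": 0, "wz": 0, "dx": -0.03, "dy": -0.04, "dz": 0, "claw": 0.05}, {"wx": 0, "wy": 0, "wz": 0, "dx": -0.013, "dy": -0.02, "dz": 0.02, "claw": 0.05}, {"wx": 0, "wy": 0, "wz": 0, "dx": 0, "dy": 0, "dz": 0.035, "claw": 0.05}, {"wx": 0, "wy": 0, "wz": 0, "dx": 0, "dy": 0, "dz": 0, "claw": 0.05}, {"wx": 0, "wy": 0, "wz": 0, "dx": 0, "dy": 0, "dz": 0, "claw": 0.05}])

```text
clock: 12.05
tcp_pos: [0.5465, -0.0778, 0.0708]
tool_rot: [[-1.0, -0.001, 0.001], [-0.001, 1.0, -0.0], [-0.001, -0.0, -1.0]]
wrist_force: [-0.0, -0.3, 0.3]
width: 0.0536
grip_force: 42.8
```

Run:
```python
import rel
from rel import *
s=state();c=snap("wrist","w9");print(np.round(s["tcp_pos"],4),np.round(s["wrist_force"],2))
cv2.imwrite("pics/w9.png",cv2.resize(c["image"][:,:,::-1],(800,600)))
rel.sel_near=False; arc(c,(300,335),150,s["tcp_pos"][2]-.0033,.0275,False,range(222,292,3))
g=cv2.cvtColor(c["image"],cv2.COLOR_RGB2GRAY);print([(v,int(g[v,256])) for v in list(range(110,222,2))])
print(proj(c,(.5465-.029,-.078,.018)),proj(c,(.547-.0275,-.078,.03)))
```

```text
[ 0.5465 -0.0778  0.0708] [-0.04 -0.27  0.26]
arc [ 0.5478 -0.0782] rms mm 0.19 24
[(110, 75), (112, 80), (114, 74), (116, 78), (118, 76), (120, 77), (122, 75), (124, 76), (126, 81), (128, 77), (130, 75), (132, 77), (134, 76), (136, 76), (138, 79), (140, 79), (142, 77), (144, 79), (146, 76), (148, 77), (150, 78), (152, 78), (154, 76), (156, 73), (158, 76), (160, 77), (162, 80), (164, 76), (166, 78), (168, 74), (170, 74), (172, 73), (174, 76), (176, 91), (178, 124), (180, 170), (182, 176), (184, 79), (186, 60), (188, 77), (190, 85), (192, 93), (194, 93), (196, 95), (198, 94), (200, 92), (202, 94), (204, 100), (206, 154), (208, 82), (210, 67), (212, 64), (214, 84), (216, 92), (218, 97), (220, 104)]
[254.48567891 177.64054264] [254.40979776 186.95314673]
```

View pics/w9.png

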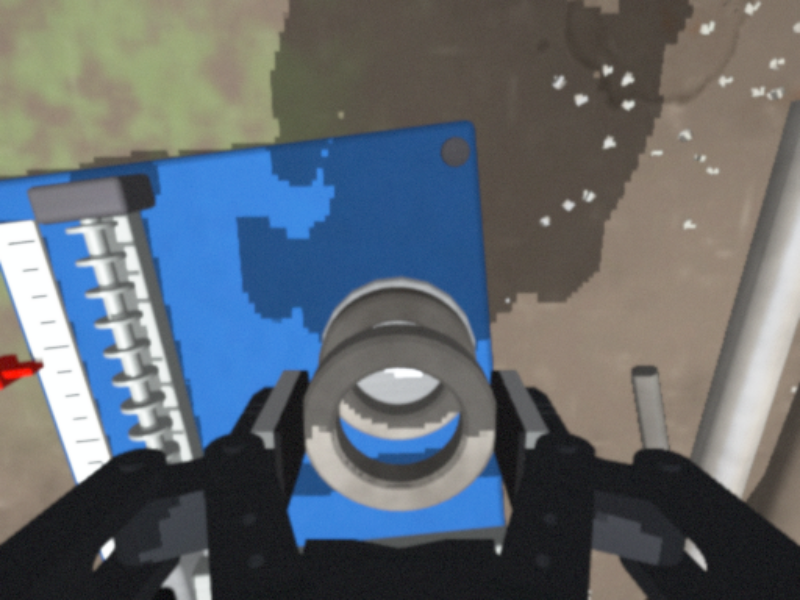

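The view shows ring 1 seated on the anvil (concentric rims at (400,290)) with ring 2 above it. The estimated centres agree within about 0.5 mm. Descend partway and recheck.

Call:
send_rows(increments=[{"wx": 0, "wy": 0, "wz": 0, "dx": 0, "dy": 0, "dz": 0.012, "claw": 0.05}, {"wx": 0, "wy": 0, "wz": 0, "dx": 0, "dy": 0, "dz": 0.009, "claw": 0.05}, {"wx": 0, "wy": 0, "wz": 0, "dx": 0, "dy": 0, "dz": 0, "claw": 0.05}, {"wx": 0, "wy": 0, "wz": 0, "dx": 0, "dy": 0, "dz": 0, "claw": 0.05}, {"wx": 0, "wy": 0, "wz": 0, "dx": 0, "dy": 0, "dz": 0, "claw": 0.05}])

```text
clock: 12.72
tcp_pos: [0.5465, -0.078, 0.0493]
tool_rot: [[-1.0, -0.0, 0.001], [-0.0, 1.0, -0.0], [-0.001, -0.0, -1.0]]
wrist_force: [-0.2, -0.7, -0.5]
width: 0.0533
grip_force: 42.8
```

Run:
```python
import rel
from rel import *
s=state();c=snap("wrist","w10");print(np.round(s["tcp_pos"],4),np.round(s["wrist_force"],2))
rel.sel_near=False; arc(c,(300,335),150,s["tcp_pos"][2]-.0033,.0275,False,range(222,292,3))
g=cv2.cvtColor(c["image"],cv2.COLOR_RGB2GRAY);print([(v,int(g[v,256])) for v in list(range(176,222,1))])
print(proj(c,(.547-.0275,-.078,.03)))
```

```text
[ 0.5465 -0.078   0.0493] [-0.21 -0.72 -0.49]
arc [ 0.5476 -0.0782] rms mm 0.13 24
[(176, 77), (177, 77), (178, 76), (179, 79), (180, 78), (181, 77), (182, 77), (183, 79), (184, 81), (185, 82), (186, 93), (187, 109), (188, 122), (189, 142), (190, 170), (191, 183), (192, 186), (193, 175), (194, 130), (195, 77), (196, 57), (197, 56), (198, 59), (199, 68), (200, 82), (201, 84), (202, 84), (203, 86), (204, 89), (205, 91), (206, 84), (207, 78), (208, 71), (209, 64), (210, 64), (211, 68), (212, 67), (213, 72), (214, 85), (215, 95), (216, 96), (217, 96), (218, 99), (219, 105), (220, 104), (221, 105)]
[254.68844786 199.64872592]
```

Call:
send_rows(increments=[{"wx": 0, "wy": 0, "wz": 0, "dx": 0.0004, "dy": 0, "dz": 0.002, "claw": 0.05}, {"wx": 0, "wy": 0, "wz": 0, "dx": 0, "dy": 0, "dz": 0.0012, "claw": 0.05}, {"wx": 0, "wy": 0, "wz": 0, "dx": 0, "dy": 0, "dz": 0, "claw": 0.05}, {"wx": 0, "wy": 0, "wz": 0, "dx": 0, "dy": 0, "dz": 0, "claw": 0.05}, {"wx": 0, "wy": 0, "wz": 0, "dx": 0, "dy": 0, "dz": 0, "claw": 0.05}])

```text
clock: 13.4
tcp_pos: [0.5458, -0.0779, 0.0458]
tool_rot: [[-1.0, -0.0, 0.0], [-0.0, 1.0, -0.0], [-0.0, -0.0, -1.0]]
wrist_force: [-0.2, -0.2, 0.7]
width: 0.0537
grip_force: 42.8
```

Call:
send_rows(increments=[{"wx": 0, "wy": 0, "wz": 0, "dx": 0, "dy": 0, "dz": 0.001, "claw": 0.05}, {"wx": 0, "wy": 0, "wz": 0, "dx": 0, "dy": 0, "dz": 0, "claw": 0.05}, {"wx": 0, "wy": 0, "wz": 0, "dx": 0, "dy": 0, "dz": 0, "claw": 0.05}])

```text
clock: 13.78
tcp_pos: [0.546, -0.078, 0.0453]
tool_rot: [[-1.0, -0.0, 0.0], [-0.0, 1.0, -0.0], [-0.0, -0.0, -1.0]]
wrist_force: [-1.3, 0.1, 5.9]
width: 0.0538
grip_force: 43.3
```

Run:
```python
import rel
from rel import *
s=state();c=snap("wrist","w11");print(np.round(s["tcp_pos"],4),np.round(s["wrist_force"],2))
rel.sel_near=False; arc(c,(300,335),150,.042,.0275,False,range(222,292,3))
g=cv2.cvtColor(c["image"],cv2.COLOR_RGB2GRAY);print([(v,int(g[v,256])) for v in list(range(186,222,1))])
print(proj(c,(.547-.0275,-.078,.03)),proj(c,(.547-.0275,-.078,.042)))
```

```text
[ 0.546  -0.078   0.0453] [-1.27  0.14  5.94]
arc [ 0.5471 -0.0782] rms mm 0.13 24
[(186, 77), (187, 79), (188, 79), (189, 93), (190, 108), (191, 120), (192, 139), (193, 164), (194, 177), (195, 185), (196, 192), (197, 166), (198, 105), (199, 56), (200, 54), (201, 58), (202, 62), (203, 71), (204, 83), (205, 83), (206, 87), (207, 73), (208, 70), (209, 70), (210, 68), (211, 65), (212, 69), (213, 75), (214, 83), (215, 94), (216, 96), (217, 97), (218, 99), (219, 104), (220, 106), (221, 109)]
[254.555946   203.49214933] [254.46403209 212.74544048]
```

Ring 2 is seated (6 N) with its rims aligned to the lower one within about 0.3 mm. Release and rise.

Call:
send_rows(increments=[{"wx": 0, "wy": 0, "wz": 0, "dx": 0, "dy": 0, "dz": 0, "claw": 0.06}, {"wx": 0, "wy": 0, "wz": 0, "dx": 0, "dy": 0, "dz": 0, "claw": 0.074}, {"wx": 0, "wy": 0, "wz": 0, "dx": 0, "dy": 0, "dz": 0, "claw": 0.074}, {"wx": 0, "wy": 0, "wz": 0, "dx": 0, "dy": 0, "dz": -0.015, "claw": 0.074}, {"wx": 0, "wy": 0, "wz": 0, "dx": 0, "dy": 0, "dz": -0.04, "claw": 0.074}, {"wx": 0, "wy": 0, "wz": 0, "dx": 0, "dy": 0, "dz": -0.05, "claw": 0.074}, {"wx": 0, "wy": 0, "wz": -0.12, "dx": 0, "dy": 0, "dz": 0, "claw": 0.06}, {"wx": 0, "wy": 0, "wz": 0, "dx": -0.025, "dy": -0.03, "dz": -0.02, "claw": 0.06}, {"wx": 0, "wy": 0, "wz": 0, "dx": -0.025, "dy": -0.03, "dz": 0, "claw": 0.06}, {"wx": 0, "wy": 0, "wz": 0, "dx": -0.012, "dy": -0.0325, "dz": 0, "claw": 0.06}, {"wx": 0, "wy": 0, "wz": 0, "dx": 0, "dy": 0, "dz": 0, "claw": 0.06}, {"wx": 0, "wy": 0, "wz": 0, "dx": 0, "dy": 0, "dz": 0, "claw": 0.06}])

```text
clock: 15.32
tcp_pos: [0.6182, -0.1618, 0.1702]
tool_rot: [[-0.993, -0.12, -0.0], [-0.12, 0.993, 0.0], [-0.0, 0.0, -1.0]]
wrist_force: [0.1, 0.9, -0.4]
width: 0.0599
grip_force: 0.0
```

Run:
```python
import rel
from rel import *
s=state();c=snap("wrist","w12");print(np.round(s["tcp_pos"],4),np.round(s["tool_rot"],3).tolist(),st(s["tcp_pos"]))
im=c["image"];hsv=cv2.cvtColor(im,cv2.COLOR_RGB2HSV)
def P(x,y,z): p=O+x*ex+y*ey; return proj(c,(p[0],p[1],z)).round(1)
print("pred grip top corners",[P(.0335+a,-.05+b,.101) for a in(-.009,.009) for b in(-.012,.012)],"pile",P(-.0285,.042,.042),"clip",P(-.04,-.095,.021))
uv=P(-.0285,.0432,.042)
for th in (110,125,140): hullfit(c,uv,50,th,.042)
k=(hsv[...,2]<60).astype(np.uint8); u,v=P(.0335,-.05,.101).astype(int); print(hsv[v-36:v+36:3,u-36:u+37:4,2])
cv2.imwrite("pics/w12.png",cv2.resize(im[:,:,::-1],(800,600)))
```

```text
[ 0.6182 -0.1618  0.1702] [[-0.993, -0.12, -0.0], [-0.12, 0.993, 0.0], [-0.0, 0.0, -1.0]] [ 0.032  -0.0483]
pred grip top corners [array([232.6, 204.9]), array([271.2, 204.8]), array([233.1, 231.6]), array([270.8, 231.6])] pile [375.3 112.4] clip [196.4  96.3]
circle [ 0.5503 -0.0557] dia mm 71.8 rms mm 6.1
circle [ 0.548  -0.0827] dia mm 30.1 rms mm 0.89
circle [ 0.5479 -0.0826] dia mm 29.7 rms mm 0.92
[[174 102  65  67  87 241 254 237 184 185 182 183 185 185 182 160 209 212
  205]
 [ 84  88  76  76  92 241 254 220 188 190 188 188 189 186 189 140 172 168
  166]
 [252 144  95 107 116 239 253 165 126 127 125 128 128 136 183 116 149 152
  149]
 [254 254 177 214 214 240 202  16  15  11  21  15  21  15 148 150 249 248
  248]
 [254 254 191 219 213 238 117  12  14  21  15  17  15  14 104 196 250 250
  250]
 [254 254 196 213 217 236  49  17  22  10  20  21  17  10  70 196 248 248
  247]
 [254 254 205 216 218 237  27  19  20  17  16  17  17  14  70 237 248 247
  247]
 [254 254 219 218 216 235  18  14  20  23  15  13  16  22  45 237 246 245
  245]
 [254 254 223 218 218 225  32  30  35  38  35
[... 551 characters left out ...]
  51  52  52  70  50  55  53  42 215 217 210
  207]
 [218 218 217 214 218 216 108  42  57  77 168  71  54  43  76 215 216 209
  207]
 [220 219 217 215 217 217  88  42  48  93 236  71  48  46  82 215 212 209
  212]
 [218 217 219 221 218 214  84  83  83  81 117  82  83  79  95 215 216 212
  207]
 [208 210 212 208 211 209 123 136 134 136 137 133 132 131 118 207 207 206
  204]
 [124 124 127 122 123 125 112 133 133 131 130 130 127 129 101 127 125 127
  120]
 [130 132 133 131 134 132 113 130 131 124 127 127 127 127 103 127 126 124
  126]
 [128 134 128 131 129 128 121 118 116 116 120 120 117 116 120 126 126 125
  126]
 [128 132 132 128 130 127 125 129 127 123 127 124 126 124 124 122 123 126
  126]]
```

View pics/w12.png

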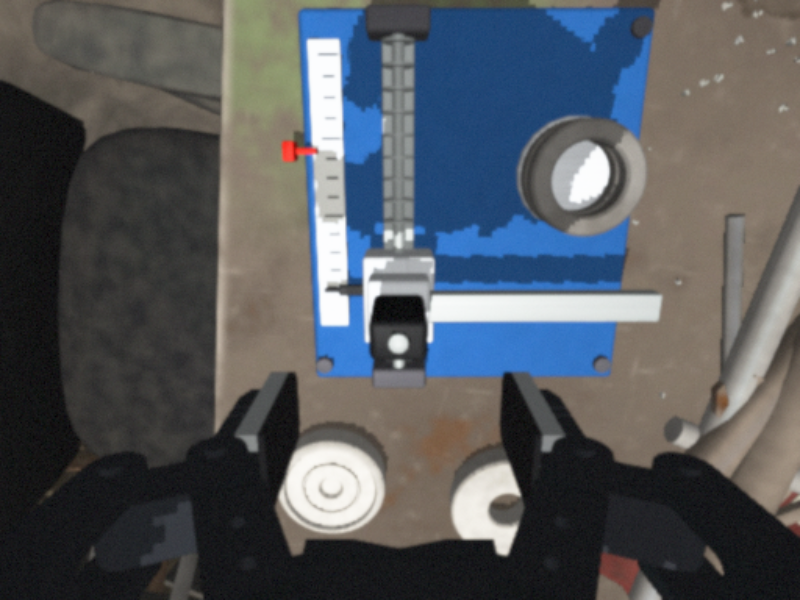

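The view shows the pile standing flush at (583,175), grip top at (398,335) with its stud at (398,344), the pointer at (345,290), and the clip blade at (308,151). Next: grip centre and travel, in numbers.

Run:
```python
from h import *
c=load("pics/w12.npz"); im=c["image"];hsv=cv2.cvtColor(im,cv2.COLOR_RGB2HSV);V=hsv[...,2].astype(int)
s=(V>180).astype(np.uint8);s[:212]=0;s[228:]=0;s[:,:246]=0;s[:,265:]=0
m=cv2.moments(s,True);uv=(m["m10"]/m["m00"],m["m01"]/m["m00"]);print("stud",uv,m["m00"],st(plane(c,uv,.104)),plane(c,uv,.104).round(4))
print("row215",[(u,V[215,u]) for u in range(232,282,1)])
print("pointer cols"); 
for u in (210,213,216,219,222,225): print(u,V[178:194,u].tolist())
red=((hsv[...,0]<8)|(hsv[...,0]>172))&(hsv[...,1]>120)&(V>90)
for u in range(180,207): 
    r=np.nonzero(red[85:110,u])[0]+85
    if len(r): print(u,r.min(),r.max(),end="; ")
```

```text
stud (254.5, 219.6) 110.0 [ 0.0331 -0.0484] [ 0.6194 -0.1618  0.104 ]
row215 [(232, np.int64(210)), (233, np.int64(218)), (234, np.int64(244)), (235, np.int64(244)), (236, np.int64(173)), (237, np.int64(73)), (238, np.int64(44)), (239, np.int64(57)), (240, np.int64(62)), (241, np.int64(72)), (242, np.int64(74)), (243, np.int64(71)), (244, np.int64(72)), (245, np.int64(69)), (246, np.int64(71)), (247, np.int64(69)), (248, np.int64(74)), (249, np.int64(98)), (250, np.int64(145)), (251, np.int64(197)), (252, np.int64(228)), (253, np.int64(233)), (254, np.int64(236)), (255, np.int64(234)), (256, np.int64(229)), (257, np.int64(217)), (258, np.int64(186)), (259, np.int64(135)), (260, np.int64(89)), (261, np.int64(64)), (262, np.int64(61)), (263, np.int64(63)), (264, np.int64(66)), (265, np.int64(63)), (266, np.int64(64)), (267, np.int64(62)), (268, np.int64(62)), (269, np.int64(61)), (270, np.int64(48)), (271, np.int64(43)), (272, np.int64(61)), (273, np.int64(149)), (274, np.int64(234)), (275, np.int64(249)), (276, np.int64(236)), (277, np.int64(205)), (278, np.int64(207)), (279, np.int64(215)), (280, np.int64(211)), (281, np.int64(209))]
pointer cols
210 [254, 249, 218, 194, 171, 126, 77, 86, 151, 233, 253, 254, 254, 254, 254, 254]
213 [253, 249, 219, 192, 168, 112, 64, 84, 154, 232, 253, 254, 254, 254, 254, 254]
216 [254, 251, 232, 199, 166, 130, 80, 78, 135, 212, 247, 253, 254, 254, 254, 254]
219 [247, 218, 194, 164, 102, 66, 79, 88, 91, 94, 144, 227, 253, 254, 254, 254]
222 [165, 145, 135, 116, 75, 63, 72, 77, 77, 82, 111, 169, 217, 226, 232, 235]
225 [134, 121, 117, 100, 72, 62, 71, 77, 73, 76, 102, 154, 197, 211, 218, 217]
180 91 100; 181 90 102; 182 90 103; 183 90 103; 184 90 103; 185 90 103; 186 90 103; 187 90 103; 188 90 102; 189 91 102; 190 92 99; 191 94 98; 192 94 98; 193 94 98; 194 94 98; 195 94 98; 196 95 98; 197 95 97; 198 95 97; 199 95 97; 200 95 97; 201 95 97; 202 96 97;
```

Call:
send_rows(increments=[{"wx": 0, "wy": 0, "wz": 0, "dx": -0.001, "dy": 0, "dz": 0.03, "claw": 0.055}, {"wx": 0, "wy": 0, "wz": 0, "dx": 0, "dy": 0, "dz": 0.03, "claw": 0.055}, {"wx": 0, "wy": 0, "wz": 0, "dx": 0, "dy": 0, "dz": 0.02, "claw": 0.055}, {"wx": 0, "wy": 0, "wz": 0, "dx": 0, "dy": 0, "dz": 0.006, "claw": 0.055}, {"wx": 0, "wy": 0, "wz": 0, "dx": 0, "dy": 0, "dz": 0, "claw": 0.04}, {"wx": 0, "wy": 0, "wz": 0, "dx": 0, "dy": 0, "dz": 0, "claw": 0.03}], squeeze=80)

```text
clock: 16.12
tcp_pos: [0.6203, -0.1626, 0.0853]
tool_rot: [[-0.993, -0.12, 0.002], [-0.12, 0.993, -0.001], [-0.002, -0.001, -1.0]]
wrist_force: [0.2, 0.6, -0.2]
width: 0.0302
grip_force: 0.0
```

Call:
send_rows(increments=[{"wx": 0, "wy": 0, "wz": 0, "dx": 0, "dy": 0, "dz": 0, "claw": 0.015}, {"wx": 0, "wy": 0, "wz": 0, "dx": 0, "dy": 0, "dz": 0, "claw": 0.015}, {"wx": 0, "wy": 0, "wz": 0, "dx": 0, "dy": 0, "dz": 0, "claw": 0.015}])

```text
clock: 16.5
tcp_pos: [0.6202, -0.1622, 0.0855]
tool_rot: [[-0.993, -0.12, 0.002], [-0.12, 0.993, -0.0], [-0.002, -0.001, -1.0]]
wrist_force: [-1.3, 2.2, 6.1]
width: 0.023
grip_force: 80.1
```

Run:
```python
from h import *
from rig import state
s=state();print(np.round(s["tcp_pos"],4),st(s["tcp_pos"]),np.round(s["wrist_force"],2),s["width"],s["grip_force"])
c=load("pics/w12.npz")
print("rest: pointer",st(plane(c,(212,184.7),.021)),st(plane(c,(222,185),.021)),"blade",[st(plane(c,(198,96.1),z)) for z in (.014,.02,.026)])
c=snap("wrist","w13");im=c["image"];hsv=cv2.cvtColor(im,cv2.COLOR_RGB2HSV);V=hsv[...,2].astype(int)
def P(x,y,z): p=O+x*ex+y*ey; return proj(c,(p[0],p[1],z)).round(1)
print("pred pointer",P(.0335,-.088,.021),"clip",P(-.04,-.095,.021))
```

```text
[ 0.6202 -0.1622  0.0855] [ 0.034  -0.0489] [-1.32  2.23  6.06] 0.022999367373921095 80.0921380519867
rest: pointer [ 0.0333 -0.0853] [ 0.0336 -0.0767] blade [array([-0.0402, -0.0949]), array([-0.0402, -0.0939]), array([-0.0402, -0.0929])]
pred pointer [191. 218.] clip [170.8  93. ]
```

Holding (23 mm, 80 N). Travel to the mark is about 73.5 mm; pull 70 mm first.

Call:
send_rows(increments=[{"wx": 0, "wy": 0, "wz": 0, "dx": 0.005, "dy": 0, "dz": 0, "claw": 0.015}, {"wx": 0, "wy": 0, "wz": 0, "dx": 0.01, "dy": 0, "dz": 0, "claw": 0.015}, {"wx": 0, "wy": 0, "wz": 0, "dx": 0.01, "dy": 0, "dz": 0, "claw": 0.015}, {"wx": 0, "wy": 0, "wz": 0, "dx": 0.01, "dy": 0, "dz": 0, "claw": 0.015}, {"wx": 0, "wy": 0, "wz": 0, "dx": 0.01, "dy": 0, "dz": 0, "claw": 0.015}, {"wx": 0, "wy": 0, "wz": 0, "dx": 0.01, "dy": 0, "dz": 0, "claw": 0.015}, {"wx": 0, "wy": 0, "wz": 0, "dx": 0.01, "dy": 0, "dz": 0, "claw": 0.015}, {"wx": 0, "wy": 0, "wz": 0, "dx": 0.005, "dy": 0, "dz": 0, "claw": 0.015}, {"wx": 0, "wy": 0, "wz": 0, "dx": 0, "dy": 0, "dz": 0, "claw": 0.015}, {"wx": 0, "wy": 0, "wz": 0, "dx": 0, "dy": 0, "dz": 0, "claw": 0.015}, {"wx": 0, "wy": 0, "wz": 0, "dx": 0, "dy": 0, "dz": 0, "claw": 0.015}])

```text
clock: 17.92
tcp_pos: [0.5529, -0.1705, 0.0855]
tool_rot: [[-0.993, -0.12, 0.008], [-0.12, 0.993, -0.001], [-0.007, -0.002, -1.0]]
wrist_force: [9.7, 3.5, 1.3]
width: 0.0228
grip_force: 79.6
```

Run:
```python
from h import *
from rig import state
s=state();print(np.round(s["tcp_pos"],4),st(s["tcp_pos"]),np.round(s["wrist_force"],2),s["width"])
c=snap("wrist","w14");im=c["image"];hsv=cv2.cvtColor(im,cv2.COLOR_RGB2HSV);V=hsv[...,2].astype(int)
def P(x,y,z): p=O+x*ex+y*ey; return proj(c,(p[0],p[1],z)).round(1)
print("pred pointer",P(st(s["tcp_pos"])[0],-.088,.021),"clip",P(-.04,-.095,.021))
red=((hsv[...,0]<8)|(hsv[...,0]>172))&(hsv[...,1]>120)&(V>60)
for u in range(130,205,2): 
    r=np.nonzero(red[170:250,u])[0]+170
    if len(r): print(u,r.min(),r.max(),end="; ")
print(); print("   ",list(range(176,214,2)))
for v in range(192,238): print(v,V[v,176:214:2].tolist())
```

```text
[ 0.5529 -0.1705  0.0855] [-0.0339 -0.0491] [9.67 3.47 1.35] 0.02280213693860183
pred pointer [191.5 218.2] clip [179.4 208.8]
158 203 215; 160 201 218; 162 199 218; 164 198 218; 166 198 218; 168 198 217; 170 198 213; 172 203 211; 174 204 211; 176 204 211; 178 203 211; 180 204 211; 182 204 210; 184 204 210; 186 205 209; 
    [176, 178, 180, 182, 184, 186, 188, 190, 192, 194, 196, 198, 200, 202, 204, 206, 208, 210, 212]
192 [91, 177, 221, 229, 255, 255, 255, 255, 255, 255, 254, 247, 247, 229, 218, 218, 190, 131, 135]
193 [96, 176, 220, 226, 254, 255, 255, 255, 255, 255, 255, 255, 254, 246, 218, 218, 191, 141, 142]
194 [95, 171, 218, 227, 254, 255, 255, 255, 255, 255, 255, 255, 255, 253, 214, 212, 192, 168, 174]
195 [96, 169, 218, 229, 254, 255, 255, 255, 253, 252, 252, 252, 252, 246, 184, 186, 199, 203, 214]
196 [96, 151, 208, 227, 254, 255, 255, 255, 224, 205, 203, 205, 204, 194, 158, 170, 227, 217, 223]
197 [92, 133, 183, 209, 254, 255, 255, 255, 244, 235, 236, 236, 237, 236, 234, 241, 251, 221, 222]
198 [96, 115, 145, 163, 252, 255, 255, 255, 255, 254, 254, 254, 254, 254, 254, 255,
[... 3156 characters left out ...]

231 [153, 154, 143, 209, 229, 251, 255, 255, 255, 255, 255, 255, 255, 255, 255, 255, 255, 251, 171]
232 [156, 155, 139, 207, 228, 249, 255, 255, 255, 255, 255, 255, 255, 255, 255, 255, 255, 251, 167]
233 [156, 155, 141, 206, 228, 248, 255, 255, 255, 255, 255, 255, 255, 255, 255, 255, 255, 252, 171]
234 [156, 157, 144, 203, 227, 246, 255, 255, 255, 255, 255, 255, 255, 255, 255, 255, 255, 252, 167]
235 [153, 154, 142, 205, 226, 247, 255, 255, 255, 255, 255, 255, 255, 255, 255, 255, 255, 252, 169]
236 [152, 155, 141, 201, 226, 246, 255, 255, 255, 255, 255, 255, 255, 255, 255, 255, 255, 252, 167]
237 [153, 151, 135, 198, 226, 244, 255, 255, 255, 255, 255, 255, 255, 255, 255, 255, 255, 253, 169]
```

Run:
```python
from h import *
c=load("pics/w14.npz")
print("pointer",st(plane(c,(194,217.7),.021)))
for z in (.018,.021,.024,.026,.028): print(z,"blade top centre",st(plane(c,(180,209.1),z)))
hsv=cv2.cvtColor(c["image"],cv2.COLOR_RGB2HSV)
for v in range(200,214): print(v,c["image"][v,174].tolist(),c["image"][v,180].tolist(),c["image"][v,184].tolist())
t=snap("top","t2")
# triangulate blade with w12
a=load("pics/w12.npz");o1,d1=ray(a,(198,96.1));o2,d2=ray(c,(180,209.1))
q=np.linalg.lstsq(np.c_[d1,-d2],o2-o1,rcond=None)[0];print("tri",o1+d1*q[0],o2+d2*q[1])
```

```text
pointer [-0.0342 -0.0864]
0.018 blade top centre [-0.0387 -0.0954]
0.021 blade top centre [-0.0398 -0.0947]
0.024 blade top centre [-0.0409 -0.0939]
0.026 blade top centre [-0.0416 -0.0934]
0.028 blade top centre [-0.0424 -0.0929]
200 [116, 116, 92] [35, 73, 122] [227, 232, 238]
201 [136, 134, 107] [38, 67, 115] [182, 190, 199]
202 [141, 126, 101] [79, 64, 102] [155, 153, 160]
203 [122, 69, 51] [106, 26, 52] [148, 118, 117]
204 [114, 8, 7] [118, 20, 17] [126, 61, 59]
205 [117, 19, 17] [121, 22, 19] [120, 16, 17]
206 [139, 22, 18] [141, 22, 19] [137, 16, 9]
207 [211, 34, 28] [212, 39, 30] [214, 39, 29]
208 [251, 53, 40] [252, 63, 50] [252, 67, 56]
209 [255, 70, 59] [255, 76, 60] [254, 78, 66]
210 [254, 71, 54] [254, 76, 75] [254, 93, 93]
211 [250, 102, 80] [248, 83, 121] [251, 143, 171]
212 [200, 144, 116] [160, 111, 175] [218, 196, 233]
213 [164, 158, 127] [72, 118, 191] [170, 200, 240]
tri [ 0.55194458 -0.21532545  0.02235904] [ 0.55186679 -0.21613475  0.02249218]
```

Call:
send_rows(increments=[{"wx": 0, "wy": 0, "wz": 0, "dx": 0.003, "dy": 0, "dz": 0, "claw": 0.015}, {"wx": 0, "wy": 0, "wz": 0, "dx": 0.0025, "dy": 0, "dz": 0, "claw": 0.015}, {"wx": 0, "wy": 0, "wz": 0, "dx": 0, "dy": 0, "dz": 0, "claw": 0.015}, {"wx": 0, "wy": 0, "wz": 0, "dx": 0, "dy": 0, "dz": 0, "claw": 0.015}, {"wx": 0, "wy": 0, "wz": 0, "dx": 0, "dy": 0, "dz": 0, "claw": 0.015}])

```text
clock: 18.65
tcp_pos: [0.5475, -0.1712, 0.0855]
tool_rot: [[-0.993, -0.12, 0.008], [-0.12, 0.993, -0.001], [-0.008, -0.002, -1.0]]
wrist_force: [9.6, 3.4, 0.8]
width: 0.0228
grip_force: 79.5
```

Run:
```python
from h import *
from rig import state
s=state();print(np.round(s["tcp_pos"],4),st(s["tcp_pos"]),np.round(s["wrist_force"],2),s["width"])
c=snap("wrist","w15");V=c["image"].max(2).astype(int);im=c["image"]
for v in range(208,228): print(v,V[v,188:202:2].tolist(),"|",[im[v,u].tolist() for u in (172,178,182)])
print("pointer",[st(plane(c,(194,r),.021)) for r in (217,218)],"blade", [st(plane(c,(178,219),z)) for z in (.0205,.0225,.0245)])
t=snap("top","t3"); h=cv2.cvtColor(t["image"],cv2.COLOR_RGB2HSV)
def P(x,y,z): p=O+x*ex+y*ey; return proj(t,(p[0],p[1],z)).round(1)
print("top pred clip",P(-.0403,-.095,.0225),"pointer",P(-.0403,-.088,.021)); 
# pile check from the side camera and wrist
print("pile pred wrist",proj(c,(.547,-.078,.042)))
```

```text
[ 0.5475 -0.1712  0.0855] [-0.0393 -0.0491] [9.58 3.35 0.8 ] 0.022772381096382428
208 [254, 255, 255, 255, 255, 255, 255] | [[116, 78, 63], [124, 134, 119], [43, 84, 134]]
209 [245, 254, 255, 254, 254, 254, 255] | [[128, 85, 67], [129, 135, 115], [46, 76, 126]]
210 [222, 253, 255, 246, 235, 245, 254] | [[130, 78, 63], [126, 116, 96], [77, 67, 108]]
211 [205, 254, 255, 236, 221, 228, 235] | [[117, 43, 30], [117, 59, 50], [109, 37, 59]]
212 [171, 254, 255, 231, 233, 243, 225] | [[116, 16, 6], [112, 17, 14], [114, 17, 11]]
213 [152, 254, 254, 224, 250, 254, 247] | [[114, 14, 0], [119, 17, 14], [121, 21, 20]]
214 [145, 254, 254, 221, 254, 255, 254] | [[133, 17, 8], [130, 18, 11], [134, 22, 18]]
215 [144, 247, 246, 192, 249, 252, 252] | [[194, 33, 20], [195, 35, 26], [195, 31, 23]]
216 [155, 170, 161, 121, 168, 177, 172] | [[249, 55, 45], [249, 60, 46], [249, 60, 53]]
217 [189, 83, 72, 66, 71, 74, 74] | [[254, 69, 56], [255, 82, 67], [254, 80, 67]]
218 [231, 84, 79, 76, 76, 78, 75] | [[255, 64, 50], [255, 73, 61], [255, 78, 74]]
219 [249, 129, 124, 125, 123, 128, 125] | [[252, 68, 54], [2
[... 316 characters left out ...]
 255, 255, 255, 255, 255, 255] | [[156, 152, 124], [153, 150, 124], [61, 130, 218]]
224 [255, 255, 255, 255, 255, 255, 255] | [[156, 153, 123], [155, 150, 126], [59, 130, 218]]
225 [255, 255, 255, 255, 255, 255, 255] | [[158, 156, 127], [153, 146, 123], [62, 132, 219]]
226 [255, 255, 255, 255, 255, 255, 255] | [[157, 153, 124], [154, 148, 124], [60, 130, 216]]
227 [255, 255, 255, 255, 255, 255, 255] | [[152, 149, 123], [153, 149, 125], [59, 128, 214]]
pointer [array([-0.0401, -0.0864]), array([-0.0394, -0.0865])] blade [array([-0.0386, -0.0965]), array([-0.0393, -0.096 ]), array([-0.0401, -0.0955])]
top pred clip [381.1 208.5] pointer [378.5 208.8]
pile pred wrist [419.62096686 249.56899212]
```

At the mark to within about 0.5 mm; one small correction forward, then recheck the pile.

Call:
send_rows(increments=[{"wx": 0, "wy": 0, "wz": 0, "dx": 0.0005, "dy": 0, "dz": 0, "claw": 0.015}, {"wx": 0, "wy": 0, "wz": 0, "dx": 0, "dy": 0, "dz": 0, "claw": 0.015}, {"wx": 0, "wy": 0, "wz": 0, "dx": 0, "dy": 0, "dz": 0, "claw": 0.015}, {"wx": 0, "wy": 0, "wz": 0, "dx": 0, "dy": 0, "dz": 0, "claw": 0.015}])

```text
clock: 19.25
tcp_pos: [0.5471, -0.1712, 0.0855]
tool_rot: [[-0.993, -0.12, 0.008], [-0.12, 0.993, -0.001], [-0.008, -0.002, -1.0]]
wrist_force: [10.2, 3.5, -0.3]
width: 0.0227
grip_force: 79.5
```

Run:
```python
from h import *
from rig import state
from scipy.ndimage import center_of_mass
s=state();print(st(s["tcp_pos"]),np.round(s["wrist_force"],2),s["joint_vel"])
c=snap("wrist","w16");im=c["image"].astype(int)
print("pointer row",np.sum((255-im[213:224,195:200].max(2)).mean(1)*np.arange(213,224))/np.sum((255-im[213:224,195:200].max(2)).mean(1)))
print([ (v,im[v,176:180,0].mean().round()) for v in range(212,224)])
# pile: compare side views before/after
sd=snap("side","s2"); a=np.load("pics/side0.npz")["image"]; 
uv=proj(sd,(.547,-.078,.03)); print("pile in side",uv); u,v=uv.astype(int)
cv2.imwrite("pics/s2.png",cv2.resize(sd["image"][v-24:v+24,u-40:u+40,::-1],None,fx=8,fy=8))
g=cv2.cvtColor(sd["image"],cv2.COLOR_RGB2GRAY)
for y in range(v-14,v+14,2): print(y,g[y,u-24:u+25:2].tolist())
```

```text
[-0.0398 -0.0491] [10.24  3.55 -0.3 ] [ 0.02462656 -0.08007462  0.0894479   0.01615404  0.0483742  -0.06847036]
pointer row 217.86767317939612
[(212, np.float64(117.0)), (213, np.float64(119.0)), (214, np.float64(119.0)), (215, np.float64(144.0)), (216, np.float64(216.0)), (217, np.float64(252.0)), (218, np.float64(255.0)), (219, np.float64(254.0)), (220, np.float64(250.0)), (221, np.float64(198.0)), (222, np.float64(155.0)), (223, np.float64(152.0))]
pile in side [270.57426955 188.20791333]
174 [46, 47, 44, 46, 45, 46, 44, 45, 44, 56, 120, 170, 187, 175, 177, 141, 65, 43, 52, 71, 77, 72, 75, 86, 89]
176 [43, 44, 47, 44, 45, 46, 45, 46, 42, 105, 253, 228, 214, 238, 180, 172, 155, 42, 49, 70, 70, 71, 79, 87, 89]
178 [106, 90, 86, 93, 95, 96, 99, 97, 87, 99, 233, 242, 207, 237, 231, 187, 157, 67, 79, 84, 84, 79, 82, 86, 89]
180 [196, 193, 190, 200, 208, 207, 212, 205, 185, 193, 158, 151, 154, 238, 239, 173, 148, 138, 148, 171, 123, 82, 114, 143, 142]
182 [241, 243, 242, 242, 243, 245, 242, 236, 220, 221, 172, 157, 163, 229, 238, 182, 146, 145, 147, 156, 120, 68, 136, 179, 180]
184 [154
[... 388 characters left out ...]
35, 136, 134, 135, 136, 117, 91, 82, 88, 90, 89, 90, 90, 88, 86, 85, 85, 85, 87, 86, 98, 107]
192 [136, 136, 135, 135, 134, 133, 134, 138, 153, 100, 93, 94, 100, 94, 88, 98, 127, 110, 112, 110, 105, 91, 92, 93, 103]
194 [134, 135, 134, 134, 134, 133, 134, 135, 166, 161, 177, 126, 119, 119, 131, 150, 133, 115, 134, 135, 134, 130, 133, 115, 104]
196 [135, 137, 135, 134, 134, 132, 133, 131, 134, 144, 159, 144, 139, 135, 139, 110, 93, 126, 135, 134, 134, 133, 121, 109, 113]
198 [107, 106, 105, 102, 104, 102, 101, 99, 99, 98, 98, 96, 95, 93, 90, 75, 74, 91, 89, 90, 89, 86, 82, 77, 108]
200 [110, 88, 81, 80, 76, 79, 81, 83, 85, 84, 85, 85, 86, 85, 84, 83, 86, 91, 114, 106, 100, 117, 117, 116, 124]
```

```bash
python3 -c "
from rig import order; print(order.hand_in())"
```

```text
the job is handed in; nothing more can be done
None
```

I handed the job in with both rings stacked on the anvil, rims flush to about 0.3 mm and centred to about 1 mm, and the slide held by its grip with the pointer at the red mark to about 0.5 mm; these are my camera estimates, the bolt, nut and cap were left alone, and I did not re-measure the pile after the pull.

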